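# Register the vial block, load and cap the vials

### The job

Set up the vial block for the next run: first, while it is still empty, push it on its deck until it sits square and flush against both steel stops. Then stand every open amber vial that is on the bench upright in a hole of its own size, all the way down, and put a cap of matching size fully on each. Finish with the block still flush against both stops; leave the dropper bottle, timer, weight and marker where they are, and spare caps may stay lying on the bench.

Things in the scene. Friction and masses are not known exactly. Their poses are not given: they have to be found in the camera images.
- deck: Fixed grey plate, 200 x 340 x 8 mm (own x -140..60, y -210..130), with two steel stops 20 mm above it: far stop along y, inner face at x=+32 mm (y -95..95); left stop along x, inner face at y=+100 mm (x -28..28). x points away from the robot, y left; yaw up to 0.2 rad. Origin at bench height, where the block belongs: flush at both stops the block has x=0, y=0, z=8 mm, same yaw as the deck.
- block: Loose aluminium vial block, 64 (x) x 200 (y) x 32 mm high, 0.65 to 1 kg, lying on the deck plate; slides when pushed on a face (4 to 12 N). Origin: centre of its underside, z up. Starts 25 to 70 mm short of each stop, turned up to 0.25 rad. Four flat-floored round holes in a row along its y, floor 10 mm above its underside.
- marker: Bystander: green marker pen lying at the far side of the bench, 130 x 14 x 14 mm.
- dropper: Bystander: clear dropper bottle with blue nozzle, 34 mm diameter, 66 mm tall, standing among the vials. Origin: centre of underside.
- timer: Bystander: grey square bench timer, 40 x 40 x 22 mm, lying among the vials. Origin: centre of underside.
- weight: Bystander: brass calibration weight with a knob, 32 mm diameter, 48 mm tall, standing among the vials. Origin: centre of underside.
- block_hole0 (a point): Centre of the mouth of a wide hole (39 mm diameter, 22 mm deep, chamfered) in the top face of the block, at block y=+72 mm, z=32 mm; axes as the block.
- block_hole1 (a point): Centre of the mouth of a wide hole (39 mm diameter, 22 mm deep, chamfered) in the top face of the block, at block y=+22 mm, z=32 mm; axes as the block.
- block_hole2 (a point): Centre of the mouth of a narrow hole (27 mm diameter, 22 mm deep, chamfered) in the top face of the block, at block y=-28 mm, z=32 mm; axes as the block.
- block_hole3 (a point): Centre of the mouth of a narrow hole (27 mm diameter, 22 mm deep, chamfered) in the top face of the block, at block y=-72 mm, z=32 mm; axes as the block.
- vial_large_a: Large amber glass vial standing open on the bench: body 36 mm diameter and 48 mm tall with a bevelled foot, above it a neck 28 mm diameter and 14 mm tall (62 mm in all), 70 g. Origin: centre of the underside, z up. May be absent (None from the start).
- vial_large_b: Large amber glass vial standing open on the bench: body 36 mm diameter and 48 mm tall with a bevelled foot, above it a neck 28 mm diameter and 14 mm tall (62 mm in all), 70 g. Origin: centre of the underside, z up. May be absent (None from the start).
- cap_large_a: Large white plastic push-over cap, 38 mm outer diameter, 18 mm tall, lying mouth down on the bench; its recess is 32 mm wide and 12 mm deep, so that on a large vial it rests on the neck with its underside 50 mm above the underside of the vial. Origin: centre of its underside (mouth), z up. The two large caps are alike.
- cap_large_b: Large white plastic push-over cap, 38 mm outer diameter, 18 mm tall, lying mouth down on the bench; its recess is 32 mm wide and 12 mm deep, so that on a large vial it rests on the neck with its underside 50 mm above the underside of the vial. Origin: centre of its underside (mouth), z up. The two large caps are alike.
- vial_small_a: Small amber glass vial standing open on the bench: body 24 mm diameter and 48 mm tall with a bevelled foot, above it a neck 17 mm diameter and 14 mm tall (62 mm in all), 35 g. Origin: centre of the underside, z up. May be absent (None from the start).
- vial_small_b: Small amber glass vial standing open on the bench: body 24 mm diameter and 48 mm tall with a bevelled foot, above it a neck 17 mm diameter and 14 mm tall (62 mm in all), 35 g. Origin: centre of the underside, z up. May be absent (None from the start).
- cap_small_a: Small white plastic push-over cap, 27 mm outer diameter, 18 mm tall, lying mouth down on the bench; its recess is 21 mm wide and 12 mm deep, so that on a small vial it rests on the neck with its underside 50 mm above the underside of the vial. Origin: centre of its underside (mouth), z up. The two small caps are alike.
- cap_small_b: Small white plastic push-over cap, 27 mm outer diameter, 18 mm tall, lying mouth down on the bench; its recess is 21 mm wide and 12 mm deep, so that on a small vial it rests on the neck with its underside 50 mm above the underside of the vial. Origin: centre of its underside (mouth), z up. The two small caps are alike.
Mind the look-alikes: they are no part of the job. What is shaped like the vial_small_a but purple is not meant.

How it is judged:
By the outcome, as a careful person would: the job done as asked, in the order asked, and still so for the second after the job is handed in, with the robot touching nothing.
Of vial_large_a, vial_large_b, vial_small_a, vial_small_b only 3 to 4 are there at a start; the rules pass over those that are not, and their reading is None.
At some moment in a run one of block, cap_large_a, cap_large_b, cap_small_a, cap_small_b may be knocked a few centimetres aside while the robot is not near it.
It also fails if it takes over 210 s, if anything falls off the work surface, if the arm or the gripper's body presses on something with over 40 N, if the wrist force passes 120 N, or if a joint passes its speed limit or range.

### The arm

A 7-joint arm with a two-finger parallel gripper is mounted at the origin on the work surface. World frame = base frame: x ahead of the robot, y to its left, z up, the work surface at z = 0. Lengths are in m, angles in rad, forces in N, time in s.
With the tool pointing down it reaches from about 0.4 to 0.925 m from the base axis. Payload 5.6 kg.
Tool frame: the origin (TCP) lies at the centre of the arm's flange, where the gripper is bolted on; the fingertips stand 173 mm ahead of it and the grasp point (between the pads) lies 155 mm ahead of it; z points along the fingers, y is the direction in which the jaws open and shut (so a half turn about z gives the same grasp; the last joint's range is limited). The gripper opens to 85 mm and grips with 20 to 120 N. Pads are 22 mm wide; open, the fingers measure 114 mm over their backs; the gripper's body (76 mm by 85 mm) begins 54 mm behind the grasp point. The pads swing forward as they close: fully open they stand 13 mm farther back than shut.
Start: joints at [1.172, 0.468, -0.012, 1.603, 0.006, 1.071, -0.056], TCP at [0.226, -0.609, 0.405] pointing down, gripper open.
Joint ranges: [-2.53, 2.53], [-0.31, 2.02], [-1.57, 1.55], [0.28, 2.44], [-1.29, 4.43], [0.15, 1.84], [-2.92, 2.92]. Speed limits (rad/s): [2.57, 2.57, 3.14, 3.14, 3.14, 3.14, 3.14].

### API

Orientations are given as a unit quaternion [x, y, z, w].
In Python, from bench import get_state, get_image, camera_info, job_done, outline_of gives the robot as it stands. The module is installed in compiled form; this text tells all that it offers.
- The arm moves only by the tool arm_command, never from a script. Its argument "targets" is text: rows parted by semicolons, each of 5 numbers parted by spaces: the finger opening in mm, from 0 to 85.4, then the shift along the world's x, y, z as a fraction of full scale, then the turn about the world's z as a fraction of full scale. A call has 1 to 12 rows; each row shifts and turns the commanded pose from where the row before left it; what a row does not reach is not made up. Full scale, the value 1, is 0.025 m for a shift and pi/2 rad for a turn. A row lasts 1/8 s, in which the tool goes at most 62.5 mm and 10.7 degrees, less where a joint would pass 70% of its speed; a pose out of reach is approached as far as the arm can. A call with a number of a shift or a turn outside -1 to 1 is refused whole. A call with a gripper value outside its range is refused whole. The fingers move at their own pace and stop on an object; "force" is the grip in N (left out, the last holds). Time passes only in rows, so rows that do not move let the fingers close. It gives the time, the measured TCP pose, the force and the opening at its end, in the units of the state.
- get_state(): the state, without advancing time (a new reading comes with each control period).
- get_image(name): name is "scene" or "top"; returns the picture (384x512x3 uint8, red, green, blue); there is no depth.
- camera_info(name): a dict with "fx", "fy", "cx", "cy" (pixels), "world_from_camera" (4x4, takes a point from camera to world coordinates). Camera axes: x right, y up, looking along -z (the intrinsics and any distortion apply to the point x, -y, -z); pixel columns grow to the right and rows downward; lengths in m; the calibration is good to about 2 mm. A picture is of the moment at which its call begins. camera_info takes no time and is no camera call.
- job_done(): hands the job in, once; it reports no verdict.
Trained networks look in the newest picture that a camera, given by its name, has taken for a name from the list of things; names that differ only in an ending like _2 or _b are one class to them, and where a whole thing is asked for, a point or a joint stands for the part that bears it (a point fixed in the world has none). Each returns a list of dicts, best first, with "conf" (0 to 1); they miss things now and then, are a little off and sometimes report something else, mostly with a low value. They report only what shows in the picture. A call takes as long as a camera call. They do not tell look-alikes from the thing itself.
- outline_of(camera, target): "region" (384x512 bool, what is visible of it) and "box" ([left, top, width, height] in pixels, round what is visible of it).
The state is a dict: "clock": time; "q": joint angles; "dq": joint speeds; "tau": joint torques, N m; "position": TCP position; "tool_rot": TCP orientation; "wrist_force": force on the tool from outside, world axes, zero at the start; "wrist_torque": the same for the moment, N m; "opening": finger opening in m.
Only numpy, scipy, OpenCV 4.12 (cv2) and the standard library are available. Lean on these libraries where they do the work, as an engineer would, in place of code of your own. Each camera call takes 0.05 s, during which the arm holds its last target.

## Working session

There is one attempt and no reset: what is moved stays moved. The work goes in short steps, Python scripts to look and compute and a tool call to move; the robot and the scene stay as the last step left them, time stands still between calls to the robot, and variables do not carry over. Pictures are saved under pics/ and viewed, and the job is handed in when it is done.

Besides the shell and the picture viewer there is one more tool, called after "Request:" as name(argument=value, ...) on one line, values as JSON. arm_command: Moves the arm, as the interface text tells. Shift numbers are shares of 0.025 m and turn numbers shares of pi/2 rad, none past 1 either way. Its arguments: {"type":"object","properties":{"targets":{"type":"string"},"force":{"type":"number"}},"required":["targets"]}

```bash
mkdir -p pics; ls; python3 - <<'E'
from bench import *
import cv2
for n in ("scene","top"):
    im=get_image(n); cv2.imwrite(f"pics/a_{n}.png",cv2.cvtColor(im,cv2.COLOR_RGB2BGR))
    print(n,camera_info(n))
print(get_state())
E
```

```text
pics
scene {'fx': 388.22633374999594, 'fy': 388.22633374999594, 'cx': 249.27678138825698, 'cy': 190.33937391433767, 'world_from_camera': array([[-0.15245556, -0.58020647,  0.80007359,  1.37252911],
       [ 0.9882794 , -0.09590355,  0.11877011,  0.00804214],
       [ 0.00781871,  0.80880341,  0.58802714,  0.60177176],
       [ 0.        ,  0.        ,  0.        ,  1.        ]])}
top {'fx': 490.5764016978014, 'fy': 490.5764016978014, 'cx': 264.6854535491302, 'cy': 182.96934204119097, 'world_from_camera': array([[-0.01018758,  0.98642653, -0.16388688,  0.41780211],
       [-0.99993808, -0.01078364, -0.00274775, -0.12952412],
       [-0.00447775,  0.16384874,  0.98647531,  1.22171406],
       [ 0.        ,  0.        ,  0.        ,  1.        ]])}
{'clock': 0.1, 'q': array([ 1.17199974,  0.46831469, -0.01159935,  1.60354023,  0.00598795,
        1.07141045, -0.05628841]), 'dq': array([-0.00122277, -0.00201428,  0.00042728, -0.00012641, -0.00098464,
       -0.00121806, -0.00051556]), 'tau': array([ 4.14549559e-04, -5.33518267e+01,  2.13419093e-02, -2.51964515e+01,
        1.15256294e-02,  4.26262384e-03,  1.08919320e-05]), 'position': array([ 0.22629637, -0.60909274,  0.40381315]), 'tool_rot': array([ 9.84222915e-01,  1.76931010e-01, -1.97975308e-04, -7.94817841e-04]), 'wrist_force': array([-0.15196114,  0.62403193, -0.25268848]), 'wrist_torque': array([ 0.00382751,  0.03988886, -0.00083786]), 'opening': 0.0853277395878009}
```

View pics/a_scene.png

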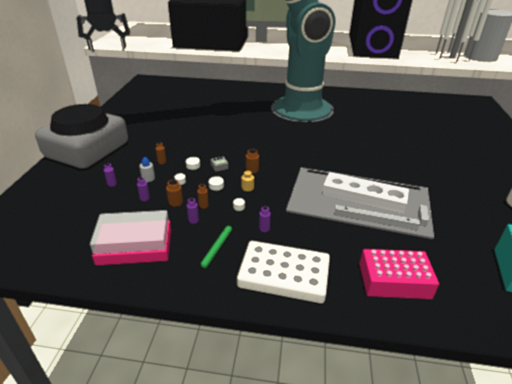

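View pics/a_top.png

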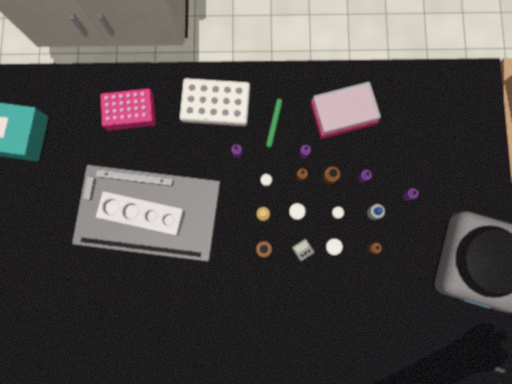

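```bash
cat > h.py <<'E'
import numpy as np, cv2
from scipy.optimize import least_squares
from bench import *
CI={n:camera_info(n) for n in("scene","top")}
def proj(n,P):
    c=CI[n];T=np.linalg.inv(c["world_from_camera"]);P=np.atleast_2d(P)
    p=P@T[:3,:3].T+T[:3,3]
    return np.c_[c["cx"]+c["fx"]*p[:,0]/-p[:,2], c["cy"]+c["fy"]*-p[:,1]/-p[:,2]]
def unproj(n,uv,z):
    c=CI[n];W=c["world_from_camera"];u,v=uv
    d=W[:3,:3]@np.array([(u-c["cx"])/c["fx"],-(v-c["cy"])/c["fy"],-1]);o=W[:3,3]
    return o+d*(z-o[2])/d[2]
PROF={"vial_large":[(18,0,48),(14,48,62)],"vial_small":[(12,0,48),(8.5,48,62)],"cap_large":[(19,0,18)],"cap_small":[(13.5,0,18)],
 "dropper":[(17,0,40)],"weight":[(16,0,30)],"timer":[(20,0,22)]}
S=8
def mask(n,k,x,y,z0=0):
    m=np.zeros((384*2,512*2),np.uint8);a=np.linspace(0,2*np.pi,48)
    for r,z1,z2 in PROF[k]:
        P=np.vstack([np.c_[x+r/1e3*np.cos(a),y+r/1e3*np.sin(a),0*a+z0+z/1e3] for z in(z1,z2)])
        uv=proj(n,P)*2+.5
        h=cv2.convexHull(np.round(uv*16).astype(np.int32))
        cv2.fillConvexPoly(m,h,1,shift=4)
    return m
def cen(m,s=1):
    ys,xs=np.nonzero(m);return np.array([(xs.mean()-(s-1)/2)/s,(ys.mean()-(s-1)/2)/s])
def locate(n,k,reg,z0=0):
    c=cen(reg);x,y=unproj(n,c,z0+.025)[:2]
    for _ in range(6):
        m=mask(n,k,x,y,z0);d=unproj(n,c,z0+.03)-unproj(n,cen(m,2),z0+.03);x+=d[0];y+=d[1]
    return x,y,reg.sum(),m.sum()/4
def save(n,name,box=None,f=1,pts=()):
    im=cv2.cvtColor(get_image(n),cv2.COLOR_RGB2BGR)
    for p in pts: pass
    if box: l,t,w,h=box; im=im[t:t+h,l:l+w]
    im=cv2.resize(im,None,fx=f,fy=f,interpolation=cv2.INTER_CUBIC)
    cv2.imwrite("pics/"+name,im)
E
python3 - <<'E'
from h import *
for n in("top","scene"):
    get_image(n)
    for k in PROF:
        t=k+("_a" if k[:4] in("vial","cap_") else "")
        for r in outline_of(n,t):
            if r["conf"]<.2 or r["region"].sum()<5: continue
            x,y,a,b=locate(n,k,r["region"])
            print(n,k,round(r["conf"],2),np.round([x,y],4),a,b,r["box"])
    for k in("deck","block","marker"):
        for r in outline_of(n,k):
            if r["conf"]<.2: continue
            print(n,k,r["conf"],r["box"],r["region"].sum(),cv2.minAreaRect(np.argwhere(r["region"])[:,::-1].astype(np.float32)))
save("top","b.png",(70,160,160,110),5); save("top","c.png",(225,135,200,130),4)
E
```

```text
top vial_large 0.71 [ 0.6337 -0.2893] 239 237.25 [322.3, 166.5, 16.9, 18.6]
top vial_large 0.68 [ 0.4541 -0.2155] 230 212.0 [292.2, 240.3, 22.5, 18.4]
top vial_large 0.67 [ 0.4553 -0.1207] 139 197.25 [257.8, 243.9, 14.1, 11.6]
top vial_small 0.62 [ 0.6322 -0.3721] 113 134.0 [357.6, 170.8, 13.6, 11.3]
top vial_small 0.44 [ 0.4558 -0.3881] 115 131.5 [365.6, 244.0, 12.4, 9.8]
top vial_small 0.42 [ 0.5858 -0.4817] 137 148.0 [401.1, 189.0, 13.1, 12.7]
top vial_small 0.4 [ 0.6377 -0.2166] 105 116.75 [293.7, 166.6, 10.2, 14.2]
top cap_large 0.62 [ 0.5494 -0.204 ] 151 209.75 [290.7, 204.1, 13.7, 15.7]
top cap_large 0.51 [ 0.461  -0.2935] 197 218.5 [325.0, 241.2, 18.1, 13.8]
top cap_small 0.69 [ 0.5447 -0.3048] 99 115.25 [331.8, 207.0, 11.5, 12.3]
top cap_small 0.68 [ 0.4571 -0.1205] 172 107.0 [255.3, 243.1, 17.0, 12.5]
top cap_small 0.59 [0.5472 0.1836] 2172 124.25 [99.6, 187.0, 84.4, 47.7]
top dropper 0.69 [ 0.5443 -0.3973] 185 217.25 [365.4, 206.4, 16.3, 13.8]
top dropper 0.39 [ 0.5474 -0.2036] 177 189.25 [288.7, 204.9, 16.1, 14.7]
top weight 0.62 [ 0.5427 -0.1213] 145 159.75 [258.0, 207.7
[... 1773 characters left out ...]
 110.0 [176.7, 175.7, 8.6, 5.7]
scene weight 0.45 [ 0.5345 -0.1217] 198 188.25 [241.2, 171.6, 9.5, 20.6]
scene weight 0.38 [ 0.4601 -0.2157] 197 164.0 [208.1, 157.4, 20.8, 15.7]
scene timer 0.76 [ 0.4559 -0.215 ] 191 184.0 [209.3, 156.0, 19.9, 17.4]
scene deck 0.85 [287.5, 167.4, 149.6, 73.1] 4461 ((364.30609130859375, 201.23944091796875), (148.03277587890625, 49.34425354003906), 10.3888578414917)
scene block 0.85 [324.1, 171.0, 83.3, 42.4] 2085 ((365.3028259277344, 191.95947265625), (84.52177429199219, 26.09856414794922), 11.611486434936523)
scene marker 0.54 [200.7, 227.6, 30.6, 36.8] 296 ((215.99998474121094, 246.49998474121094), (7.21110200881958, 46.872161865234375), 33.690067291259766)
```

View pics/b.png

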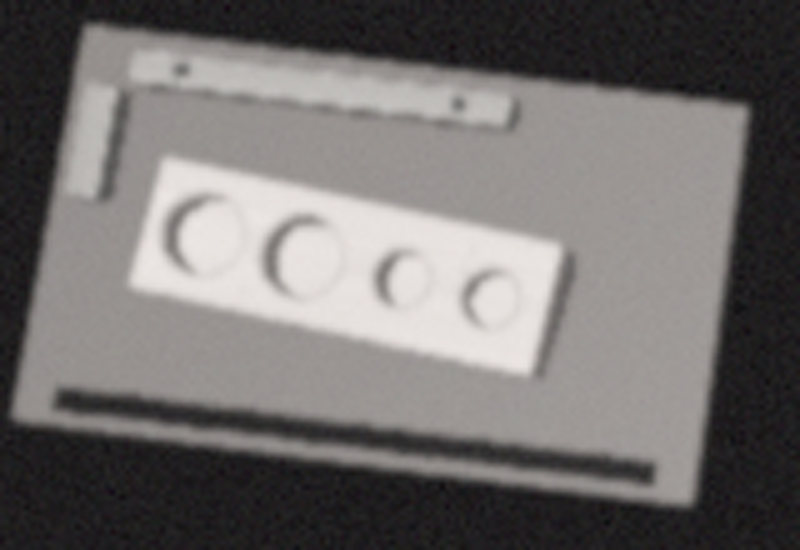

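View pics/c.png

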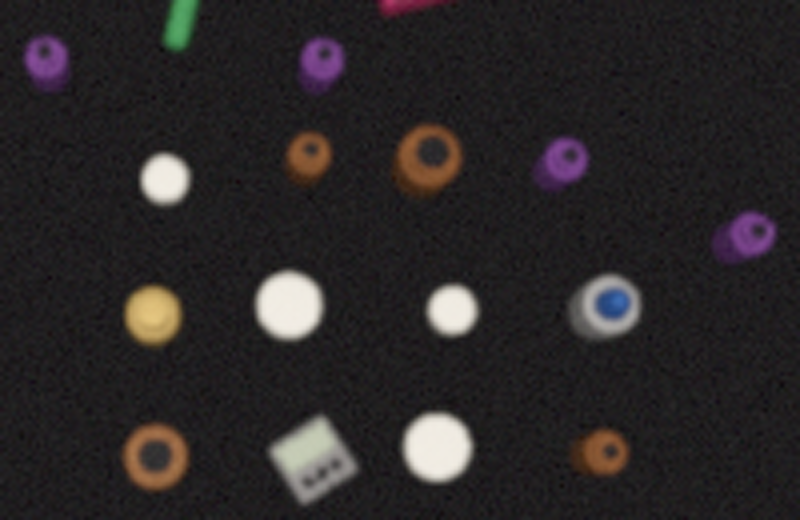

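```bash
cat >> h.py <<'E'
from scipy.optimize import minimize
def gray(n,im=None):
    im=get_image(n) if im is None else im
    return cv2.cvtColor(im,cv2.COLOR_RGB2GRAY)
def biggest(m,near=None):
    cs,_=cv2.findContours(m.astype(np.uint8),cv2.RETR_EXTERNAL,cv2.CHAIN_APPROX_NONE)
    if near is not None:
        cs=[c for c in cs if cv2.contourArea(c)>20*U*U]
        c=min(cs,key=lambda c:np.hypot(*(c.mean((0,1))-near)))
    else: c=max(cs,key=cv2.contourArea)
    o=np.zeros(m.shape,np.uint8);cv2.drawContours(o,[c],-1,1,-1);return o
U=4
def up(g): return cv2.resize(g,None,fx=U,fy=U,interpolation=cv2.INTER_CUBIC)
def touv(uv): return (uv+.5)*U-.5
def boxpts(x,y,a,xs,ys,zs):
    c,s=np.cos(a),np.sin(a)
    return np.array([[x+c*p-s*q,y+s*p+c*q,z] for p in xs for q in ys for z in zs])
def hullmask(n,P,shape):
    m=np.zeros(shape,np.uint8);h=cv2.convexHull(np.round(touv(proj(n,P))*16).astype(np.int32))
    cv2.fillConvexPoly(m,h,1,shift=4);return m
def fitbox(n,M,p0,xs,ys,zs):
    f=lambda p:float((hullmask(n,boxpts(*p,xs,ys,zs),M.shape)!=M).sum())
    p=np.array(p0,float)
    for st in(.01,.003):
        sim=np.vstack([p]+[p+np.eye(3)[i]*st*(1 if i<2 else 3) for i in range(3)])
        r=minimize(f,p,method="Nelder-Mead",options=dict(initial_simplex=sim,xatol=1e-5,fatol=1));p=r.x
    return p,r.fun/M.sum()
def fitdeck(n,im,p0):
    g=up(gray(n,im));P=boxpts(*p0,[-.15,.07],[-.22,.14],[0,.01])
    roi=hullmask(n,P,g.shape)
    M=biggest((g>70)&(roi>0));return fitbox(n,M,p0,[-.14,.06],[-.21,.13],[0,.008])
def fitblock(n,im,p0,th):
    g=up(gray(n,im));P=boxpts(*p0,[-.05,.05],[-.12,.12],[.04])
    roi=hullmask(n,P,g.shape)
    M=biggest((g>th)&(roi>0));return fitbox(n,M,p0,[-.032,.032],[-.1,.1],[.04])
def todeck(d,p):
    c,s=np.cos(d[2]),np.sin(d[2]);dx,dy=p[0]-d[0],p[1]-d[1]
    return np.array([c*dx+s*dy,-s*dx+c*dy,p[2]-d[2]])
E
python3 - <<'E'
from h import *
for n in("top","scene"):
    im=get_image(n);g=gray(n,im)
    d,e=fitdeck(n,im,(.59,.2,-.12));print(n,"deck",d,e)
    ctr=np.round(proj(n,[[d[0]-.1,d[1],.008]])[0]).astype(int);print(g[ctr[1],ctr[0]])
    for th in(180,190,200):
        b,e=fitblock(n,im,(.547,.183,-.2),th);print(th,b,e,todeck(d,b)*[1e3,1e3,1])
    if n=="scene": save(n,"d.png",(280,155,165,95),4.8)
E
```

```text
top deck [ 0.59433958  0.20361371 -0.13441885] 0.012979027858516299
151
180 [ 0.54495443  0.17977846 -0.22724703] 0.02717391304347826 [-45.74540566 -30.23856401  -0.09282818]
190 [ 0.54477483  0.17972126 -0.22796508] 0.007226662132290427 [-45.91571398 -30.31931148  -0.09354623]
200 [ 0.54468885  0.17953854 -0.22954678] 0.025058343057176195 [-45.976436   -30.51190261  -0.09512793]
scene deck [ 0.59184128  0.20377977 -0.13333444] 0.03237886295721905
159
180 [ 0.54597291  0.17979625 -0.22920307] 0.03381979379389351 [-42.27288195 -29.86837431  -0.09586863]
190 [ 0.54576     0.1797713  -0.23021393] 0.01659033078880407 [-42.48058795 -29.9214073   -0.0968795 ]
200 [ 0.54546543  0.17932305 -0.23064511] 0.01280783047847139 [-42.71295727 -30.40483634  -0.09731067]
```

View pics/d.png

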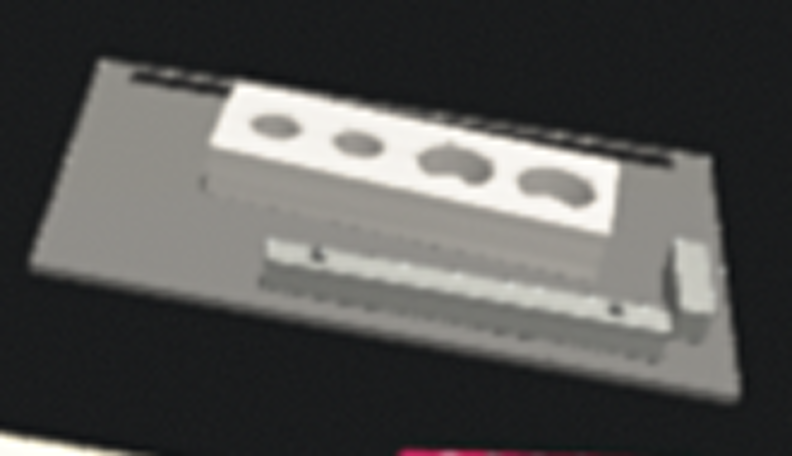

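Request:
arm_command(targets="85 1 1 0 -0.078; 85 1 1 0 -0.078; 85 1 1 0 -0.078; 85 1 1 0 -0.078; 85 1 1 0 0; 85 1 1 0 0; 85 1 1 0 0; 85 1 1 0 0; 85 1 1 0 0; 85 0.8 1 0 0; 85 0 1 0 0; 85 0 1 0 0", force=30)

```text
clock: 2.95
position: [0.4716, -0.3083, 0.4046]
tool_rot: [0.998, -0.067, -0.0, 0.0]
wrist_force: [-0.1, -0.3, 0.7]
opening: 0.0848
```

Request:
arm_command(targets="85 0 1 0 0; 85 0 1 0 0; 85 0 1 0 0; 85 0 1 0 0; 85 0 1 0 0; 85 0 1 0 0; 85 0 1 0 0; 85 0 1 0 0; 85 0 1 0 0; 85 0 1 -0.5 0; 85 0 1 -0.5 0; 85 0 1 -0.5 0")

```text
clock: 4.45
position: [0.4714, -0.0085, 0.3671]
tool_rot: [0.998, -0.067, 0.0, 0.0]
wrist_force: [0.2, 0.1, -0.3]
opening: 0.0854
```

Request:
arm_command(targets="85 0 1 0 0; 85 0 1 0 0; 85 0 1 0 0; 85 0 1 0 0; 85 0 1 -0.5 0; 85 0 1 -0.5 0; 85 0 1 -1 0; 85 0 0.93 -1 0; 85 0 0 -1 0; 85 0 0 -1 0; 85 0 0 -1 0; 85 0 0 -1 0")

```text
clock: 5.95
position: [0.4716, 0.189, 0.1915]
tool_rot: [0.998, -0.067, 0.0, -0.0]
wrist_force: [0.3, 0.3, 0.1]
opening: 0.0848
```

```bash
python3 - <<'E'
from h import *
s=get_state();print(s["position"],s["wrist_force"])
D=(.5943,.2036,-.134);print(todeck(D,[*s["position"][:2],0]))
save("top","e.png",(70,160,160,110),4);save("scene","e2.png",(250,90,220,165),3.5)
E
```

```text
[0.47162219 0.18899505 0.19154694] [0.33199408 0.32478031 0.08499425]
[-0.11962684 -0.0308637   0.134     ]
```

View pics/e2.png

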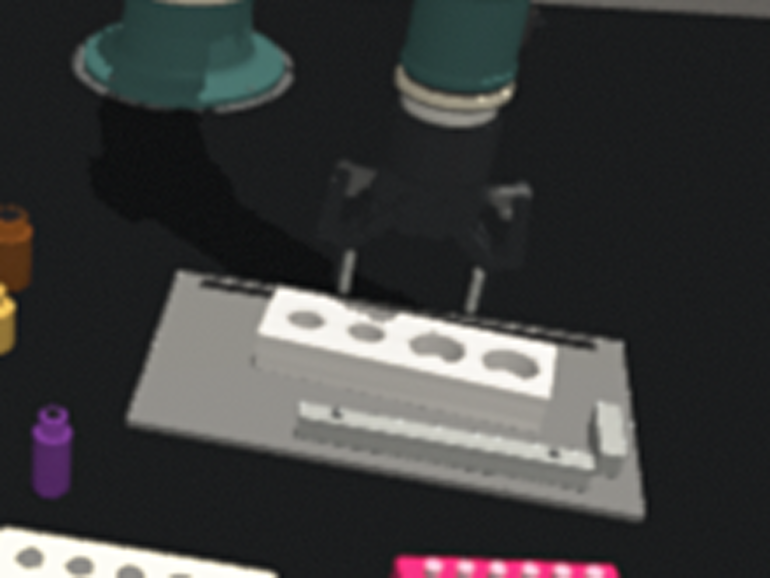

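Request:
arm_command(targets="85 0 0 -0.3 0; 85 0 0 -0.3 0; 85 0 0 0 0; 85 0.396 -0.0534 0 0; 85 0.396 -0.0534 0 0; 85 0.396 -0.0534 0 0; 85 0.396 -0.0534 0 0; 85 0.396 -0.0534 0 0")

```text
clock: 7.05
position: [0.5192, 0.1822, 0.1767]
tool_rot: [0.998, -0.067, -0.003, 0.001]
wrist_force: [-7.5, 0.4, 4.6]
opening: 0.0851
```

Request:
arm_command(targets="85 0.3 -0.04 0 0; 85 0.3 -0.04 0 0; 85 0.2 -0.027 0 0")

```text
clock: 7.42
position: [0.5395, 0.1798, 0.1766]
tool_rot: [0.998, -0.067, -0.003, 0.001]
wrist_force: [-8.3, 0.8, 4.6]
opening: 0.0852
```

Request:
arm_command(targets="85 0.08 -0.0107 0 0; 85 0.08 -0.0107 0 0; 85 0 0 0 0")

```text
clock: 7.8
position: [0.5434, 0.1793, 0.1766]
tool_rot: [0.998, -0.067, -0.003, 0.001]
wrist_force: [-6.9, 0.9, 2.1]
opening: 0.0851
```

```bash
python3 - <<'E'
from h import *
s=get_state();D=(.5943,.2036,-.134);print(todeck(D,[*s["position"][:2],0]),s["wrist_force"])
im=get_image("top");b,e=fitblock("top",im,(.58,.18,-.134),190);print(b,e,todeck(D,b))
save("top","f.png",(70,160,160,110),4)
E
```

```text
[-0.04718421 -0.03086054  0.134     ] [-6.86865374  0.88942353  2.13793192]
[ 0.58790304  0.17246758 -0.15375334] 1.8869122191597762 [-0.00218035 -0.03170796 -0.01975334]
```

View pics/f.png

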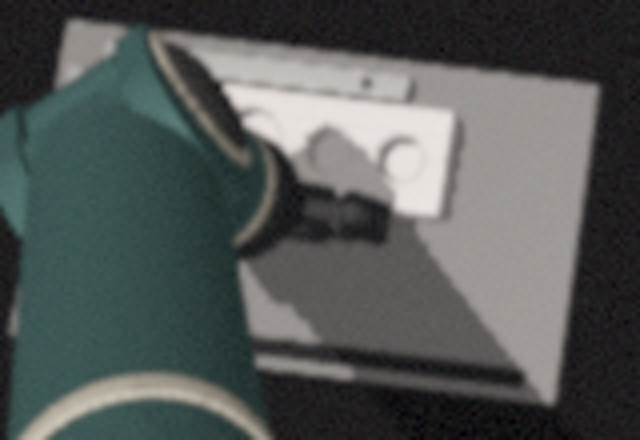

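Request:
arm_command(targets="85 0.06 -0.008 0 0; 85 0.06 -0.008 0 0")

```text
clock: 8.15
position: [0.5461, 0.1791, 0.1766]
tool_rot: [0.998, -0.067, -0.003, 0.001]
wrist_force: [-7.6, 0.6, 4.0]
opening: 0.0852
```

Request:
arm_command(targets="85 0.04 -0.0053 0 0; 85 0.04 -0.0053 0 0")

```text
clock: 8.4
position: [0.5481, 0.1788, 0.1766]
tool_rot: [0.998, -0.067, -0.003, 0.001]
wrist_force: [-7.7, 0.5, 3.5]
opening: 0.085
```

Request:
arm_command(targets="85 0.04 -0.0053 0 0; 85 0.04 -0.0053 0 0")

```text
clock: 8.65
position: [0.5489, 0.1788, 0.1766]
tool_rot: [0.998, -0.067, -0.005, 0.001]
wrist_force: [-14.5, 1.4, 9.6]
opening: 0.0853
```

Request:
arm_command(targets="85 0.04 -0.0053 0 0; 85 0.04 -0.0053 0 0")

```text
clock: 8.9
position: [0.5494, 0.179, 0.1765]
tool_rot: [0.998, -0.066, -0.006, 0.002]
wrist_force: [-21.5, 1.4, 15.4]
opening: 0.0848
```

Request:
arm_command(targets="85 0.04 -0.0053 0 0; 85 0 0 0 0")

```text
clock: 9.15
position: [0.5497, 0.179, 0.1765]
tool_rot: [0.998, -0.066, -0.007, 0.002]
wrist_force: [-21.0, 1.1, 16.1]
opening: 0.085
```

```bash
python3 - <<'E'
from h import *
s=get_state();D=(.5943,.2036,-.134);print(todeck(D,[*s["position"][:2],0]),s["wrist_force"])
save("scene","g.png",(280,140,165,110),4.8)
E
```

```text
[-0.04092436 -0.03029172  0.134     ] [-20.95558207   1.07779109  16.07254593]
```

View pics/g.png

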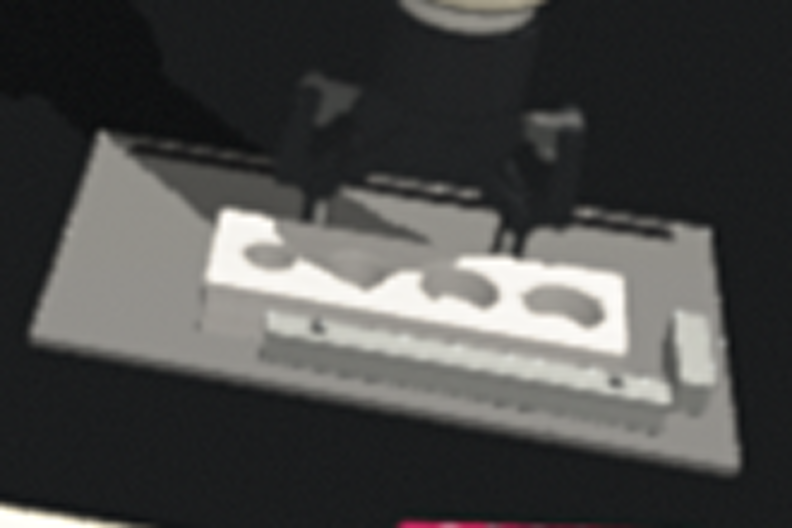

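```bash
python3 - <<'E'
from h import *
print(get_state()["q"])
D=(.5943,.2036,-.134);print(boxpts(*D,[0],[-.175],[0]))
E
```

```text
[-0.18389685  0.69047838 -0.24460655  1.88587441  0.2668595   0.6118861
 -2.30006024]
[[0.57092012 0.0301688  0.        ]]
```

Request:
arm_command(targets="85 -0.8 0.107 0 0; 60 -0.2 0 0.5 0; 35 0 0 1 0; 35 0 0 1 0.1111; 35 0 0 0.5 0.1111; 35 0.25 -0.87 0 0.1111; 35 0.25 -0.87 0 0.1111; 35 0.25 -0.87 0 0.1111; 35 0.25 -0.87 0 0.1111; 35 0.25 -0.87 0 0.1111; 35 0.25 -0.87 0 0.1111; 35 0.25 -0.87 0 0.1111")

```text
clock: 10.7
position: [0.5749, 0.0264, 0.2533]
tool_rot: [0.752, 0.66, 0.001, 0.001]
wrist_force: [-0.2, 0.5, -0.5]
opening: 0.0351
```

```bash
python3 - <<'E'
from h import *
s=get_state();D=(.5943,.2036,-.134);print(s["position"],todeck(D,[*s["position"][:2],0]),s["wrist_force"],s["tool_rot"],s["q"])
im=get_image("top");b,e=fitblock("top",im,(.59,.18,-.134),190);print(b,e,todeck(D,b))
E
```

```text
[0.57487943 0.02640503 0.25330082] [ 0.00442666 -0.17820107  0.134     ] [-0.19280638  0.54127247 -0.52086155] [7.51659049e-01 6.59550999e-01 5.31179379e-04 9.33933711e-04] [ 0.39247906  0.65227247 -0.65770823  1.86161302  0.5390416   0.81060099
 -0.67860005]
[ 0.59275353  0.18376758 -0.14637978] 0.5921719377948629 [ 0.00111699 -0.01986124 -0.01237978]
```

Request:
arm_command(targets="35 -0.16 0.02 -0.88 0; 35 0 0 -0.88 0; 35 0 0 -0.88 -0.002; 35 0 0 0 0; 35 0.0534 0.396 0 0; 35 0.0534 0.396 0 0; 35 0.0534 0.396 0 0; 35 0.04 0.3 0 0; 35 0.04 0.3 0 0")

```text
clock: 11.88
position: [0.5756, 0.0706, 0.1864]
tool_rot: [0.754, 0.656, -0.004, 0.002]
wrist_force: [-4.1, -14.0, 12.6]
opening: 0.035
```

```bash
python3 - <<'E'
from h import *
s=get_state();D=(.5943,.2036,-.134);print(s["position"],todeck(D,[*s["position"][:2],0]),s["wrist_force"],s["tool_rot"])
save("scene","i.png",(280,140,165,110),4.8)
E
```

```text
[0.57558097 0.07061597 0.18644107] [-0.00078465 -0.13429274  0.134     ] [ -4.06648842 -14.0367452   12.55856996] [ 0.75440144  0.65639991 -0.00363478  0.00209833]
```

View pics/i.png

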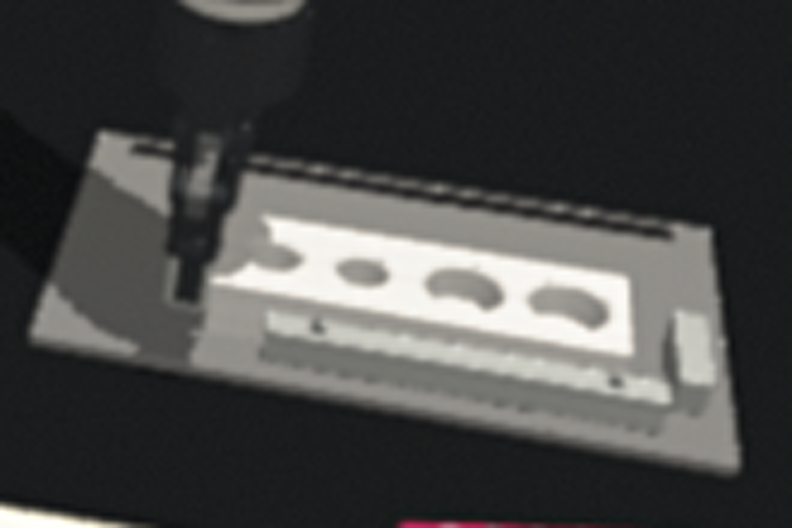

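Request:
arm_command(targets="35 0.04 0.3 0 0; 35 0.04 0.3 0 0; 35 0.02 0.15 0 0")

```text
clock: 12.3
position: [0.578, 0.0892, 0.1863]
tool_rot: [0.755, 0.656, -0.003, 0.002]
wrist_force: [-2.7, -9.8, 7.6]
opening: 0.0348
```

Request:
arm_command(targets="35 0.0107 0.08 0 0; 35 0.0107 0.08 0 0")

```text
clock: 12.55
position: [0.5786, 0.0922, 0.1863]
tool_rot: [0.755, 0.656, -0.004, 0.002]
wrist_force: [-4.1, -11.8, 8.0]
opening: 0.0354
```

Request:
arm_command(targets="35 0.0054 0.04 0 0; 35 0.0054 0.04 0 0")

```text
clock: 12.8
position: [0.5788, 0.0942, 0.1863]
tool_rot: [0.755, 0.656, -0.004, 0.002]
wrist_force: [-3.2, -10.5, 8.1]
opening: 0.0353
```

Request:
arm_command(targets="35 0.0054 0.04 0 0; 35 0.0054 0.04 0 0")

```text
clock: 13.05
position: [0.5791, 0.0958, 0.1863]
tool_rot: [0.755, 0.656, -0.004, 0.003]
wrist_force: [-4.0, -13.0, 9.1]
opening: 0.0353
```

Request:
arm_command(targets="35 0.0054 0.04 0 0; 35 0.0054 0.04 0 0")

```text
clock: 13.3
position: [0.5793, 0.0963, 0.1862]
tool_rot: [0.755, 0.655, -0.006, 0.003]
wrist_force: [-4.9, -17.2, 13.7]
opening: 0.0351
```

Request:
arm_command(targets="35 0.0054 0.04 0 0; 35 0.0054 0.04 0 0")

```text
clock: 13.55
position: [0.5794, 0.0968, 0.1862]
tool_rot: [0.755, 0.655, -0.007, 0.004]
wrist_force: [-6.5, -20.8, 15.1]
opening: 0.035
```

```bash
python3 - <<'E'
from h import *
s=get_state();D=(.5943,.2036,-.134);print(s["position"],todeck(D,[*s["position"][:2],0]),s["wrist_force"],s["tool_rot"])
save("scene","j.png",(280,140,165,110),4.8)
E
```

```text
[0.57943911 0.09681534 0.18623176] [-0.00046131 -0.10781279  0.134     ] [ -6.50389689 -20.82876776  15.09272132] [ 0.75546213  0.65513774 -0.00741369  0.00406786]
```

View pics/j.png

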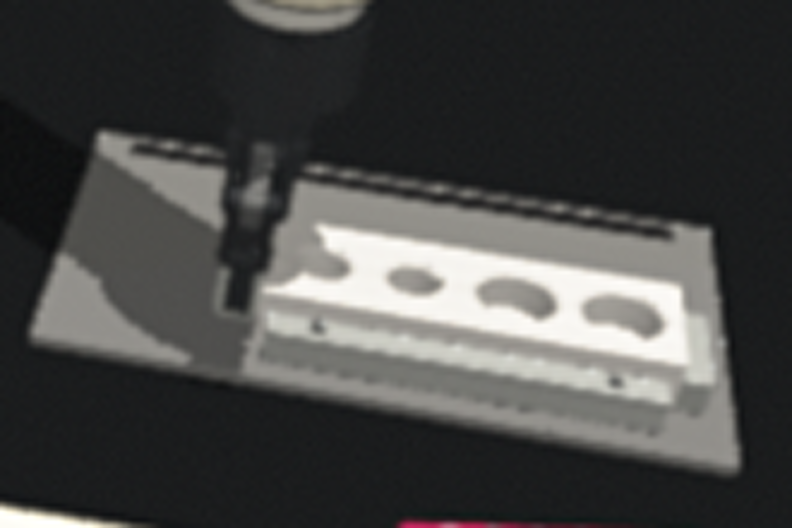

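Request:
arm_command(targets="35 -0.107 -0.8 0 0; 40 0 0 1 0; 50 0 0 1 0; 55 0 0 1 0; 55 -1 -0.5 1 0; 55 -1 -0.5 1 0; 55 -1 -0.5 1 0; 55 -1 0 1 0; 55 -1 0 1 0; 55 -0.5 0 0 0")

```text
clock: 14.85
position: [0.439, 0.0471, 0.3875]
tool_rot: [0.754, 0.657, 0.001, 0.002]
wrist_force: [0.8, -0.5, 0.5]
opening: 0.0551
```

```bash
cat >> h.py <<'E'
# amber/white objects by colour near expected positions
OBJ={"VLa":("vial_large",.455,-.120),"VLb":("vial_large",.634,-.289),"VSa":("vial_small",.637,-.2166),"VSb":("vial_small",.458,-.386),
"CLa":("cap_large",.549,-.204),"CLb":("cap_large",.461,-.2935),"CSa":("cap_small",.545,-.3045),"CSb":("cap_small",.628,-.128)}
def colmask(im,k):
    h=cv2.cvtColor(cv2.resize(im,None,fx=U,fy=U,interpolation=cv2.INTER_CUBIC),cv2.COLOR_RGB2HSV).astype(int)
    if k[:4]=="vial": return (h[...,2]>60)&(h[...,1]>90)&((h[...,0]<20)|(h[...,0]>172))
    return (h[...,2]>120)&(h[...,1]<70)
def cmask(n,k,x,y,z0,shape):
    m=np.zeros(shape,np.uint8);a=np.linspace(0,2*np.pi,48)
    for r,z1,z2 in PROF[k]:
        m|=hullmask(n,np.vstack([np.c_[x+r/1e3*np.cos(a),y+r/1e3*np.sin(a),0*a+z0+z/1e3] for z in(z1,z2)]),shape)
    return m
def fitobj(n,im,k,x,y,z0=0,win=.04):
    M0=colmask(im,k);c=touv(proj(n,[[x,y,z0+.025]]))[0]
    M0=M0.astype(np.uint8)
    M=np.zeros_like(M0);cv2.circle(M,tuple(int(v) for v in c),int(16*U),1,-1);M&=M0
    try: M=biggest(M)
    except ValueError: return None
    f=lambda p:float((cmask(n,k,p[0],p[1],z0,M.shape)!=M).sum())
    p=np.array([x,y])
    for st in(.006,.002):
        r=minimize(f,p,method="Nelder-Mead",options=dict(initial_simplex=[p,p+[st,0],p+[0,st]],xatol=1e-5,fatol=1));p=r.x
    return p,r.fun/max(1,M.sum())
E
python3 - <<'E'
from h import *
D=(.5943,.2036,-.134)
for n in("top","scene"):
    im=get_image(n)
    d,e=fitdeck(n,im,D);b,e2=fitblock(n,im,D,190);print(n,d,e,b,e2,todeck(d,b))
    for o,(k,x,y) in OBJ.items(): print(o,k,fitobj(n,im,k,x,y))
save("top","k.png",(70,140,360,130),2.2)
E
```

```text
top [ 0.59583219  0.2038364  -0.13289619] 0.10783053699116699 [ 0.59576097  0.2045066  -0.1327681 ] 0.054391808197307934 [-0.00015939  0.00065485  0.00012809]
VLa vial_large (array([ 0.45564889, -0.12103056]), np.float64(0.17441547970975543))
VLb vial_large (array([ 0.63645426, -0.29182024]), np.float64(0.0708955223880597))
VSa vial_small (array([ 0.63930179, -0.21787915]), np.float64(0.09903121636167922))
VSb vial_small (array([ 0.45505037, -0.39102764]), np.float64(0.12007972097658197))
CLa cap_large (array([ 0.54813654, -0.20477702]), np.float64(0.0887458006718925))
CLb cap_large (array([ 0.45925098, -0.29398779]), np.float64(0.0825242718446602))
CSa cap_small (array([ 0.54453367, -0.30594215]), np.float64(0.07700258397932816))
CSb cap_small (array([ 0.62864041, -0.1292724 ]), np.float64(0.08656399362719065))
scene [ 0.592113    0.20392627 -0.13544301] 0.07330481388602056 [ 0.59590926  0.20384238 -0.13190474] 0.06570634318928481 [0.00377281 0.00042948 0.00353826]
VLa vial_large (array([ 0.45103988, -0.12208321]), np.float64(0.18765192027224112))
VLb vial_large (array([ 0.63221177, -0.29139116]), np.float64(0.17495678893796812))
VSa vial_small (array([ 0.63361832, -0.21798629]), np.float64(0.14229960972680877))
VSb vial_small (array([ 0.45225999, -0.38918328]), np.float64(0.1253810975609756))
CLa cap_large (array([ 0.54596614, -0.20523729]), np.float64(0.040896159317211946))
CLb cap_large (array([ 0.45830412, -0.29337383]), np.float64(0.04581757040773434))
CSa cap_small (array([ 0.54163307, -0.30561354]), np.float64(0.18741542625169147))
CSb cap_small (array([ 0.62591513, -0.12898228]), np.float64(0.05066530194472876))
```

View pics/k.png

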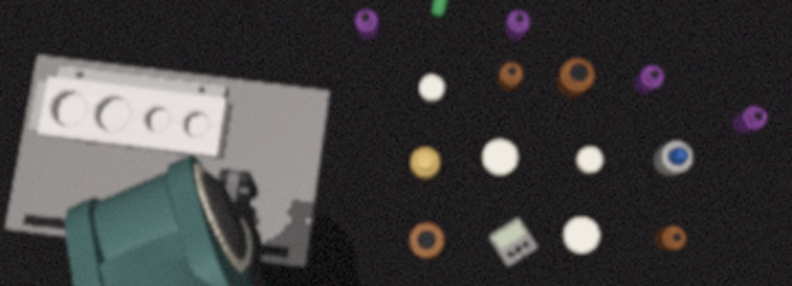

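Request:
arm_command(targets="55 0.095 -0.96 -0.5 0; 55 0.095 -0.96 -0.5 0; 55 0.095 -0.96 -0.5 0; 55 0.095 -0.96 -0.5 0; 55 0.095 -0.96 0 0; 55 0.095 -0.96 0 0; 55 0.095 -0.96 0 0; 55 0 0 -1 0; 55 0 0 -1 0; 55 0 0 -1 0; 55 0 0 -1 0; 55 0 0 -1 0")

```text
clock: 16.5
position: [0.456, -0.1226, 0.2095]
tool_rot: [0.754, 0.657, -0.0, -0.0]
wrist_force: [0.0, -0.0, -0.3]
opening: 0.0552
```

```bash
python3 - <<'E'
from h import *
s=get_state();print(s["position"],s["wrist_force"],s["q"])
save("scene","l.png",(180,80,160,110),4.8)
E
```

```text
[ 0.4559984  -0.12258128  0.20949551] [ 0.00309014 -0.03122931 -0.34215822] [ 0.67445965  0.5794991  -0.5832914   2.12229685  0.56661842  0.59626581
 -0.45323715]
```

View pics/l.png

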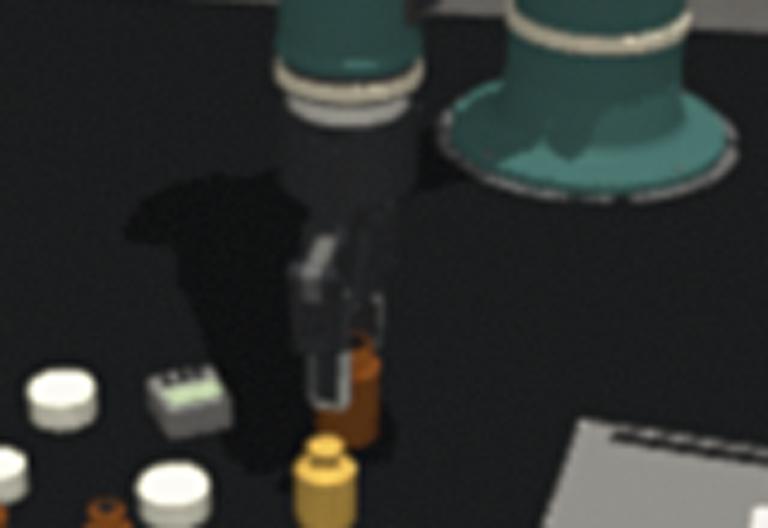

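Request:
arm_command(targets="55 0 0.06 -0.2 0; 55 0 0 -0.2 0; 30 0 0 0 0; 30 0 0 0 0; 30 0 0 0 0; 30 0 0 0 0", force=30)

```text
clock: 17.3
position: [0.4564, -0.12, 0.2017]
tool_rot: [0.754, 0.657, 0.0, 0.001]
wrist_force: [-0.7, 1.0, 4.8]
opening: 0.0348
```

Request:
arm_command(targets="30 0 0 0.5 0; 30 0 0 1 0; 30 0 0 1 0; 30 0 0 1 0; 30 0.2 0.5 1 0; 30 0.37 0.95 0.5 0; 30 0.37 0.95 0 0; 30 0.37 0.95 0 0; 30 0.37 0.95 0 0; 30 0.37 0.95 0 0; 30 0.37 0.95 0 0; 30 0.37 0.95 0 0")

```text
clock: 18.8
position: [0.526, 0.0597, 0.3267]
tool_rot: [0.754, 0.657, 0.0, 0.0]
wrist_force: [0.1, -0.2, -0.8]
opening: 0.0346
```

Request:
arm_command(targets="30 0.37 0.95 0 0; 30 0.37 0.95 0 0; 30 0.37 0.95 0 0; 30 0.37 0.95 0 0; 30 0.37 0.95 0 0; 30 0.37 0.95 0 0; 30 0.37 0.95 0 0; 30 0.37 0.95 0 0; 30 0.37 0.95 0 0; 30 0 0 0 0")

```text
clock: 20.05
position: [0.6087, 0.2746, 0.3267]
tool_rot: [0.753, 0.658, 0.0, -0.001]
wrist_force: [0.1, 0.1, -0.7]
opening: 0.0344
```

Request:
arm_command(targets="30 -0.168 0.09 -0.5 0; 30 0 0 -1 0; 30 0 0 -1 0; 30 0 0 -0.56 0; 30 0 0 0 0")

```text
clock: 20.68
position: [0.6046, 0.2739, 0.2484]
tool_rot: [0.754, 0.657, -0.001, -0.0]
wrist_force: [1.3, -0.1, -0.5]
opening: 0.0347
```

```bash
python3 - <<'E'
from h import *
s=get_state();print(s["position"],s["wrist_force"])
save("scene","m.png",(310,90,140,105),5.6);save("top","m2.png",(70,150,140,105),5)
im=get_image("scene");D=(.5947,.2044,-.134)
print(fitobj("scene",im,"vial_large",.6045,.2758,z0=s["position"][2]-.2017))
E
```

```text
[0.60457148 0.27394228 0.24842916] [ 1.3115987  -0.13910147 -0.47416128]
(array([0.59831506, 0.27374121]), np.float64(1.3618027103687362))
```

View pics/m.png

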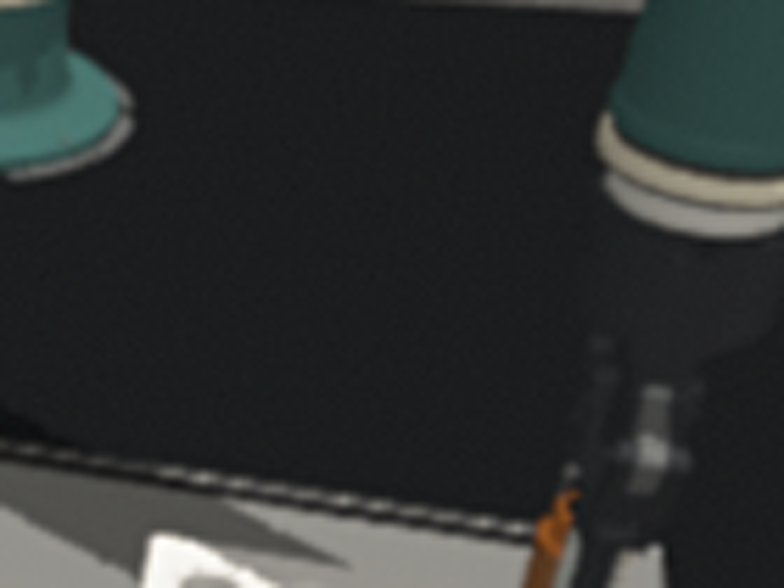

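View pics/m2.png

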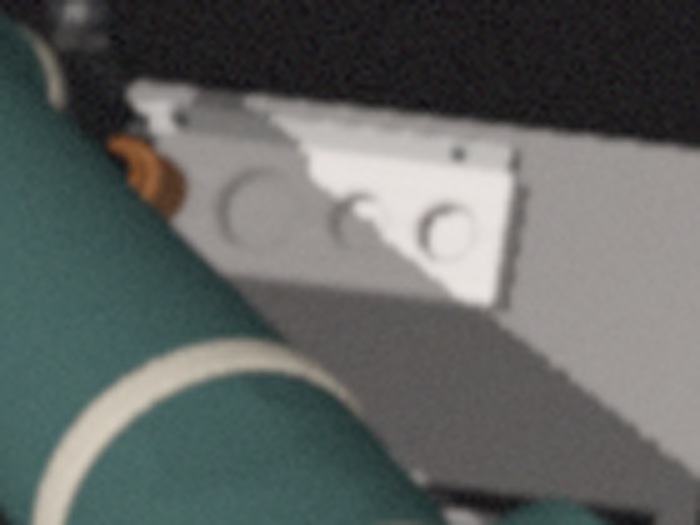

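Request:
arm_command(targets="30 0 0.115 0 0; 30 0 0 0 0")

```text
clock: 21.08
position: [0.605, 0.2783, 0.2504]
tool_rot: [0.754, 0.657, 0.001, 0.0]
wrist_force: [-0.7, 0.4, -1.3]
opening: 0.0349
```

```bash
python3 - <<'E'
from h import *
s=get_state();print(s["position"],s["wrist_force"])
save("scene","n.png",(330,150,120,90),6.5)
E
```

```text
[0.60502893 0.27825735 0.25039933] [-0.68986568  0.37927308 -1.33519988]
```

View pics/n.png

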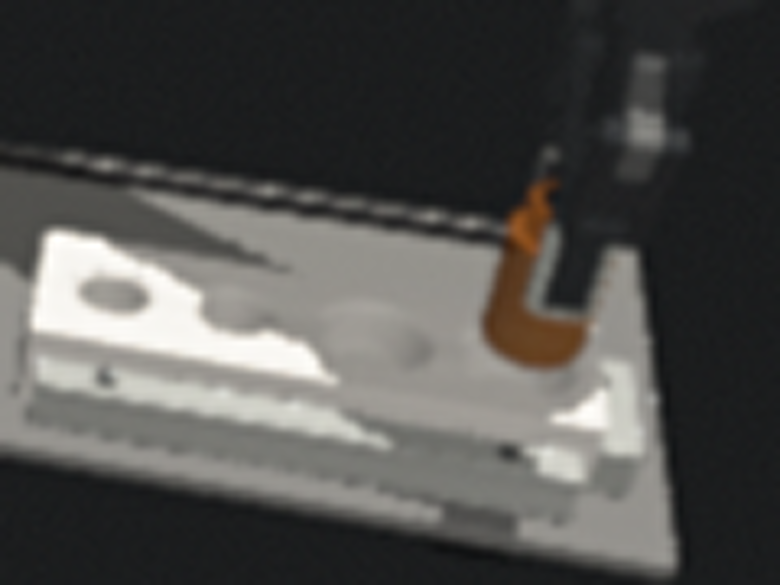

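```bash
python3 - <<'E'
from h import *
for x,y in((.6045,.2758),(.6045,.277)):
  for z0 in(.047,.0487):
    m=cmask("scene","vial_large",x,y,z0,(384*4,512*4))
    ys,xs=np.nonzero(m[int(195*4):]);print(x,y,z0,xs.min()/4,xs.max()/4,np.nonzero(m)[0].max()/4)
im=cv2.cvtColor(get_image("scene"),cv2.COLOR_RGB2BGR)
im=cv2.resize(im,None,fx=6,fy=6,interpolation=cv2.INTER_CUBIC)
a=np.linspace(0,2*np.pi,60)
D=(.5947,.2044,-.134)
def circ(c,r,z,col):
    P=np.c_[c[0]+r*np.cos(a),c[1]+r*np.sin(a),0*a+z];uv=(proj("scene",P)+.5)*6-.5
    cv2.polylines(im,[np.round(uv).astype(int)],True,col,1)
for y,r in((.072,.0195),(.022,.0195),(-.028,.0135),(-.072,.0135)):
    circ(boxpts(*D,[0],[y],[0])[0],r,.04,(0,0,255))
circ((.6045,.2765),.018,.0485,(0,255,0));circ((.6045,.2765),.018,.0965,(0,255,0))
cv2.imwrite("pics/o.png",im[150*6:240*6,330*6:450*6])
E
```

```text
0.6045 0.2758 0.047 402.75 422.5 207.75
0.6045 0.2758 0.0487 403.0 422.25 207.25
0.6045 0.277 0.047 403.25 423.0 207.75
0.6045 0.277 0.0487 403.5 423.0 207.25
```

View pics/o.png

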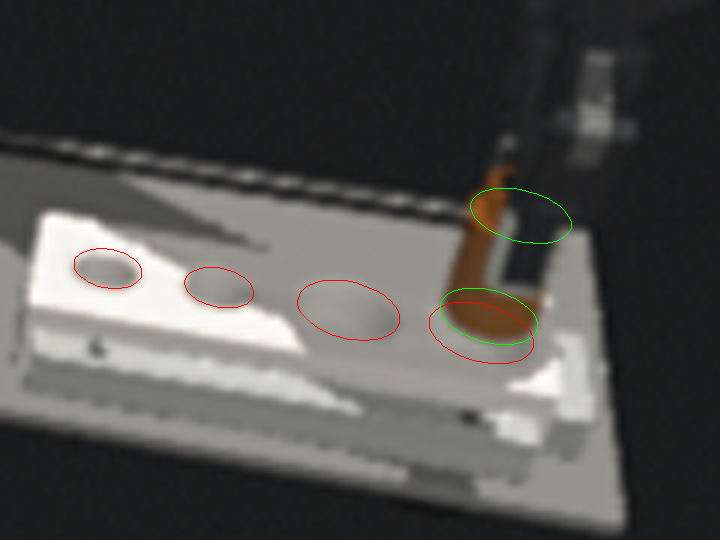

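Request:
arm_command(targets="30 0 0 -0.3 0; 30 0 0 -0.2 0; 30 0 0 -0.1 0")

```text
clock: 21.55
position: [0.6048, 0.2776, 0.2339]
tool_rot: [0.754, 0.657, -0.001, -0.0]
wrist_force: [0.9, -1.3, -0.5]
opening: 0.0344
```

Request:
arm_command(targets="30 0 0 -0.2 0; 30 0 0 -0.2 0; 30 0 0 -0.12 0; 30 0 0 0 0")

```text
clock: 22.05
position: [0.605, 0.2777, 0.2214]
tool_rot: [0.754, 0.657, -0.0, -0.0]
wrist_force: [0.3, -0.1, -1.2]
opening: 0.0346
```

Request:
arm_command(targets="30 0 0 -0.06 0; 30 0 0 0 0")

```text
clock: 22.3
position: [0.605, 0.2777, 0.2202]
tool_rot: [0.754, 0.657, 0.0, 0.0]
wrist_force: [-0.2, 0.6, -0.3]
opening: 0.0346
```

Request:
arm_command(targets="30 0 0 -0.06 0; 30 0 0 0 0")

```text
clock: 22.55
position: [0.6051, 0.278, 0.2198]
tool_rot: [0.754, 0.657, 0.0, 0.0]
wrist_force: [-1.4, -0.4, 4.9]
opening: 0.0347
```

Request:
arm_command(targets="50 0 0 0 0; 50 0 0 0 0; 50 0 0 0.5 0; 50 0 0 1 0; 50 0 0 1 0; 50 0 -0.5 1 0; 50 0 -1 0.5 0; 50 0 -1 0 0; 50 0 -1 0 0; 50 0 -1 0 0; 50 0 -1 0 0; 50 0 -1 0 0")

```text
clock: 24.05
position: [0.605, 0.1135, 0.3203]
tool_rot: [0.754, 0.656, 0.0, 0.001]
wrist_force: [0.3, -0.4, 0.8]
opening: 0.0503
```

Request:
arm_command(targets="50 0.1 -1 0 0; 50 0.1 -1 0 0; 50 0.1 -1 0 0; 50 0.1 -1 0 0; 50 0.1 -1 0 0; 50 0.1 -1 0 0; 50 0.1 -1 0 0; 50 0.1 -1 0 0; 50 0.1 -1 0 0; 50 0.1 -1 0 0")

```text
clock: 25.3
position: [0.6297, -0.1365, 0.3204]
tool_rot: [0.754, 0.656, 0.0, 0.001]
wrist_force: [0.7, -0.4, 0.3]
opening: 0.0497
```

```bash
python3 - <<'E'
from h import *
s=get_state();print(s["position"],s["wrist_force"],s["tool_rot"])
save("scene","p.png",(310,140,120,90),6.5)
for n in("top","scene"):
    im=get_image(n);
    for o,(k,x,y) in OBJ.items(): print(o,k,fitobj(n,im,k,x,y))
E
```

```text
[ 0.62970069 -0.1365236   0.32035113] [ 0.68289177 -0.38220646  0.28337879] [7.54344899e-01 6.56477898e-01 6.09487821e-05 7.34342979e-04]
VLa vial_large None
VLb vial_large (array([ 0.63648598, -0.29163728]), np.float64(0.06829010058231869))
VSa vial_small None
VSb vial_small (array([ 0.4549949 , -0.39097894]), np.float64(0.10892065056678167))
CLa cap_large None
CLb cap_large (array([ 0.46243518, -0.30012   ]), np.float64(2.73841059602649))
CSa cap_small (array([ 0.54421144, -0.30609193]), np.float64(0.08320493066255778))
CSb cap_small None
VLa vial_large (array([-2.41094775, -0.73683691]), np.float64(1.0))
VLb vial_large (array([ 0.63244832, -0.29125851]), np.float64(0.17340486683272657))
VSa vial_small (array([ 0.63400503, -0.21789399]), np.float64(0.14354644149577805))
VSb vial_small (array([ 0.4522617 , -0.38917394]), np.float64(0.1232928679817906))
CLa cap_large (array([ 0.54689471, -0.20475739]), np.float64(0.13638203156616754))
CLb cap_large (array([ 0.45844269, -0.29325932]), np.float64(0.043731778425655975))
CSa cap_small (array([ 0.54164383, -0.30561188]), np.float64(0.18867924528301888))
CSb cap_small (array([ 0.62695257, -0.12921023]), np.float64(0.1537112799532437))
```

View pics/p.png

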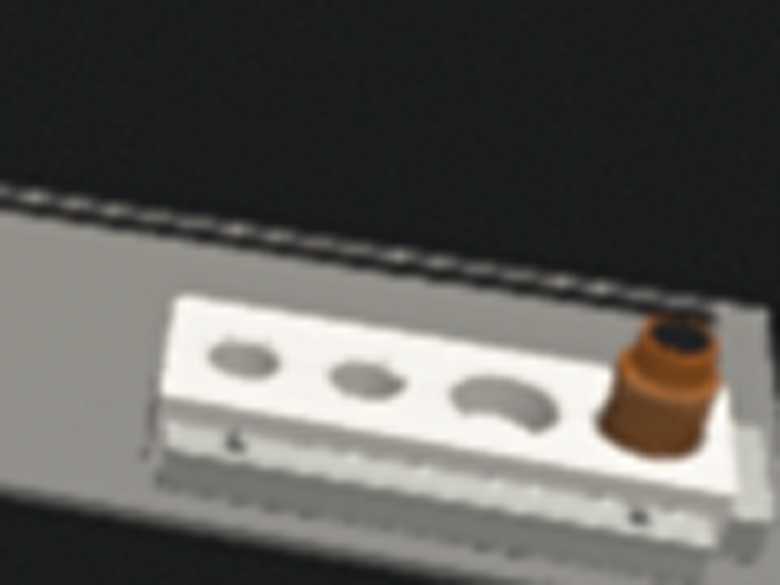

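Request:
arm_command(targets="50 0.05 -1 0 0; 50 0.05 -1 0 0; 50 0.05 -1 0 0; 50 0.05 -1 0 0; 50 0.05 -1 0 0; 50 0.05 -1 0 0; 50 0 -0.2 -0.8 0; 50 0 0 -1 0; 50 0 0 -1 0; 50 0 0 -1 0; 50 0 0 -0.6 0; 50 0 0 -0.4 0")

```text
clock: 26.95
position: [0.6375, -0.2894, 0.1975]
tool_rot: [0.754, 0.657, -0.0, -0.0]
wrist_force: [0.4, -0.4, 0.4]
opening: 0.05
```

Request:
arm_command(targets="50 0 0 0 0; 30 0 0 0 0; 30 0 0 0 0; 30 0 0 0 0")

```text
clock: 27.45
position: [0.6378, -0.2899, 0.1997]
tool_rot: [0.754, 0.657, 0.0, 0.001]
wrist_force: [0.0, -0.5, 1.9]
opening: 0.0349
```

Request:
arm_command(targets="30 0 0 0.5 0; 30 0 0 1 0; 30 0 0 1 0; 30 0 0 1 0; 30 0 0 1 0; 30 -0.0758 0.9855 0.5 0; 30 -0.0758 0.9855 0 0; 30 -0.0758 0.9855 0 0; 30 -0.0758 0.9855 0 0; 30 -0.0758 0.9855 0 0; 30 -0.0758 0.9855 0 0; 30 -0.0758 0.9855 0 0")

```text
clock: 28.95
position: [0.6232, -0.114, 0.3226]
tool_rot: [0.753, 0.658, -0.001, -0.001]
wrist_force: [0.3, 0.6, -1.1]
opening: 0.035
```

Request:
arm_command(targets="30 -0.0758 0.9855 0 0; 30 -0.0758 0.9855 0 0; 30 -0.0758 0.9855 0 0; 30 -0.0758 0.9855 0 0; 30 -0.0758 0.9855 0 0; 30 -0.0758 0.9855 0 0; 30 -0.0758 0.9855 0 0; 30 -0.0758 0.9855 0 0; 30 -0.0758 0.9855 0 0; 30 -0.0758 0.9855 0 0; 30 -0.0758 0.9855 0 0; 30 -0.0758 0.9855 0 0")

```text
clock: 30.45
position: [0.5994, 0.181, 0.3226]
tool_rot: [0.753, 0.658, -0.001, -0.001]
wrist_force: [0.3, 0.7, -0.4]
opening: 0.0347
```

Request:
arm_command(targets="30 -0.0758 0.9855 0 0; 30 -0.0758 0.9855 0 0; 30 0 0 -1 0; 30 0 0 -1 0; 30 0 0 -1 0; 30 0 0 0 0")

```text
clock: 31.2
position: [0.5951, 0.2286, 0.246]
tool_rot: [0.753, 0.658, -0.003, -0.001]
wrist_force: [0.4, -0.1, -0.2]
opening: 0.0347
```

Request:
arm_command(targets="30 0.1 -0.02 0 0; 30 0 0 0 0; 30 0 0 0 0")

```text
clock: 31.58
position: [0.6004, 0.2272, 0.2496]
tool_rot: [0.754, 0.657, 0.001, 0.0]
wrist_force: [0.3, 0.3, -0.7]
opening: 0.0352
```

```bash
cat >> h.py <<'E'
DD=(.5947,.2044,-.134)
HY={0:.072,1:.022,2:-.028,3:-.072}
def overlay(n,name,box,f,circs):
    im=cv2.cvtColor(get_image(n),cv2.COLOR_RGB2BGR)
    im=cv2.resize(im,None,fx=f,fy=f,interpolation=cv2.INTER_CUBIC)
    a=np.linspace(0,2*np.pi,60)
    for x,y,z,r,col in circs:
        P=np.c_[x+r*np.cos(a),y+r*np.sin(a),0*a+z];uv=(proj(n,P)+.5)*f-.5
        cv2.polylines(im,[np.round(uv).astype(int)],True,col,1)
    l,t,w,h=box;cv2.imwrite("pics/"+name,im[t*f:(t+h)*f,l*f:(l+w)*f])
def hole(i): return boxpts(*DD,[0],[HY[i]],[0])[0]
HC=[(*hole(i)[:2],.04,.0195 if i<2 else .0135,(0,0,255)) for i in range(4)]
G=(0,255,0)
E
python3 - <<'E'
from h import *
s=get_state();p=s["position"];print(p,s["tool_rot"])
z=p[2]-.2
overlay("scene","q.png",(310,140,130,95),6,HC+[(p[0],p[1]-.001,z,.018,G),(p[0],p[1]-.001,z+.048,.018,G)])
E
```

```text
[0.60039175 0.22723064 0.24959056] [7.54129882e-01 6.56724941e-01 6.22987291e-04 2.91403974e-04]
```

View pics/q.png

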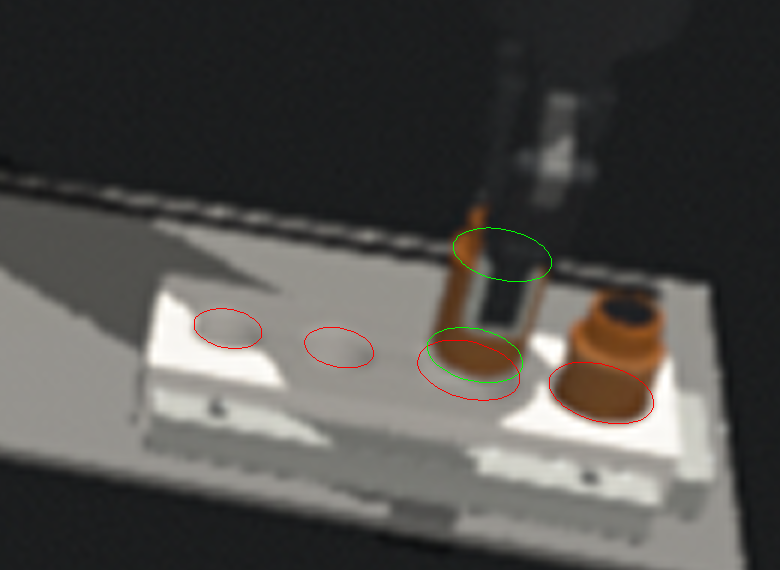

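Request:
arm_command(targets="30 -0.09 -0.03 0 0; 30 0 0 0 0; 30 0 0 0 0")

```text
clock: 32.0
position: [0.5979, 0.2263, 0.2487]
tool_rot: [0.754, 0.657, -0.0, 0.0]
wrist_force: [0.3, 0.2, -0.9]
opening: 0.0349
```

Request:
arm_command(targets="30 0 0 -0.2 0; 30 0 0 -0.2 0; 30 0 0 -0.2 0; 30 0 0 0 0")

```text
clock: 32.5
position: [0.5978, 0.2263, 0.2329]
tool_rot: [0.754, 0.657, -0.001, -0.0]
wrist_force: [-0.1, -0.1, -0.9]
opening: 0.035
```

Entering freely. Continue to the floor.

Request:
arm_command(targets="30 0 0 -0.2 0; 30 0 0 -0.2 0; 30 0 0 -0.1 0; 30 0 0 0 0")

```text
clock: 33.0
position: [0.5979, 0.2264, 0.2209]
tool_rot: [0.754, 0.657, -0.0, -0.0]
wrist_force: [-0.8, 0.0, -0.2]
opening: 0.0349
```

Request:
arm_command(targets="30 0 0 -0.06 0; 30 0 0 0 0")

```text
clock: 33.25
position: [0.598, 0.2264, 0.2197]
tool_rot: [0.754, 0.657, 0.0, 0.0]
wrist_force: [0.3, 0.0, -0.9]
opening: 0.0349
```

Request:
arm_command(targets="30 0 0 -0.06 0; 30 0 0 0 0")

```text
clock: 33.5
position: [0.5979, 0.2263, 0.2181]
tool_rot: [0.754, 0.657, -0.0, 0.0]
wrist_force: [0.2, -0.2, -0.4]
opening: 0.0347
```

Request:
arm_command(targets="30 0 0 -0.05 0; 30 0 0 0 0")

```text
clock: 33.75
position: [0.598, 0.2265, 0.2176]
tool_rot: [0.754, 0.657, 0.0, 0.0]
wrist_force: [-1.8, -1.1, 4.9]
opening: 0.0348
```

Request:
arm_command(targets="50 0 0 0 0; 50 0 0 0 0; 50 0 0 0.5 0; 50 0 0 1 0; 50 0 0 1 0; 50 0 -0.4 1 0; 50 0.0933 -1 0.9 0; 36 0.0933 -1 0 0; 36 0.0933 -1 0 0; 36 0.0933 -1 0 0; 36 0.0933 -1 0 0; 36 0.0933 -1 0 0")

```text
clock: 35.25
position: [0.6119, 0.0647, 0.3278]
tool_rot: [0.754, 0.657, 0.0, 0.0]
wrist_force: [-0.2, -0.5, 0.2]
opening: 0.0358
```

Request:
arm_command(targets="36 0.0933 -1 0 0; 36 0.0933 -1 0 0; 36 0.0933 -1 0 0; 36 0.0933 -1 0 0; 36 0.0933 -1 0 0; 36 0.0933 -1 0 0; 36 0.0933 -1 0 0; 36 0.0933 -1 0 0; 36 0.0933 -1 0 0; 36 0.0933 -1 0 0; 36 0.0933 -1 0 0; 36 0.0933 -0.38 0 0")

```text
clock: 36.75
position: [0.6394, -0.2208, 0.3275]
tool_rot: [0.755, 0.656, -0.0, 0.0]
wrist_force: [0.2, -0.0, 0.0]
opening: 0.036
```

Request:
arm_command(targets="36 0 0 -1 0; 36 0 0 -1 0; 36 0 0 -1 0; 36 0 0 0 0; 36 0 0 0 0")

```text
clock: 37.38
position: [0.6404, -0.2178, 0.2532]
tool_rot: [0.754, 0.657, 0.001, 0.0]
wrist_force: [-0.6, -0.2, 0.3]
opening: 0.0359
```

```bash
python3 - <<'E'
from h import *
s=get_state();p=s["position"];print(p,s["tool_rot"])
save("scene","r.png",(160,130,130,95),6);save("top","r2.png",(240,130,130,95),6)
E
```

```text
[ 0.64039979 -0.21775111  0.2532333 ] [7.53921149e-01 6.56964495e-01 5.63644557e-04 4.85681524e-04]
```

View pics/r.png

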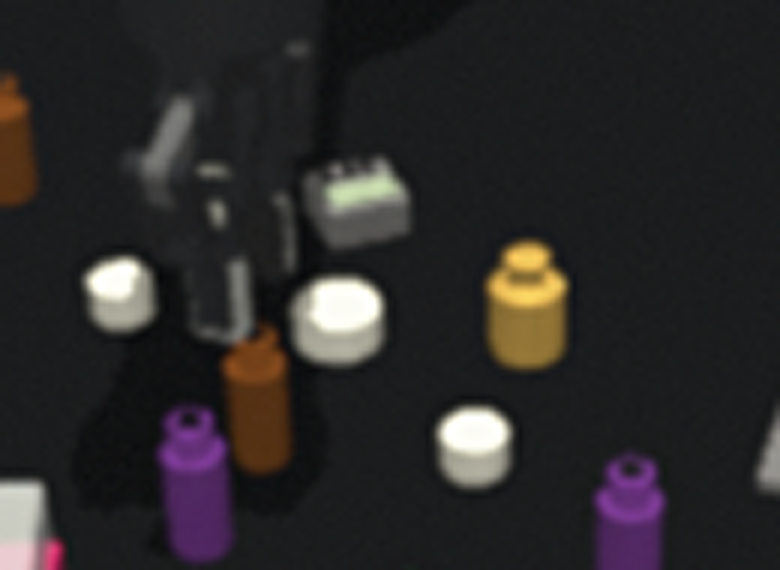

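Request:
arm_command(targets="36 0 0 -1 0; 36 0 0 -0.7 0; 36 0 0 -0.4 0; 36 0 0 0 0; 36 0 0 0 0; 18 0 0 0 0; 18 0 0 0 0; 18 0 0 0 0; 18 0 0 0 0")

```text
clock: 38.6
position: [0.6403, -0.2181, 0.2001]
tool_rot: [0.754, 0.657, 0.0, 0.001]
wrist_force: [-0.5, 1.2, 3.9]
opening: 0.0237
```

```bash
python3 - <<'E'
from h import *
s=get_state();p=s["position"];print(p,s["tool_rot"],s["opening"])
save("scene","s.png",(160,130,130,95),6)
E
```

```text
[ 0.64025547 -0.21814848  0.20011066] [7.54073986e-01 6.56789212e-01 3.04124295e-04 5.13051326e-04] 0.023699301365740548
```

View pics/s.png

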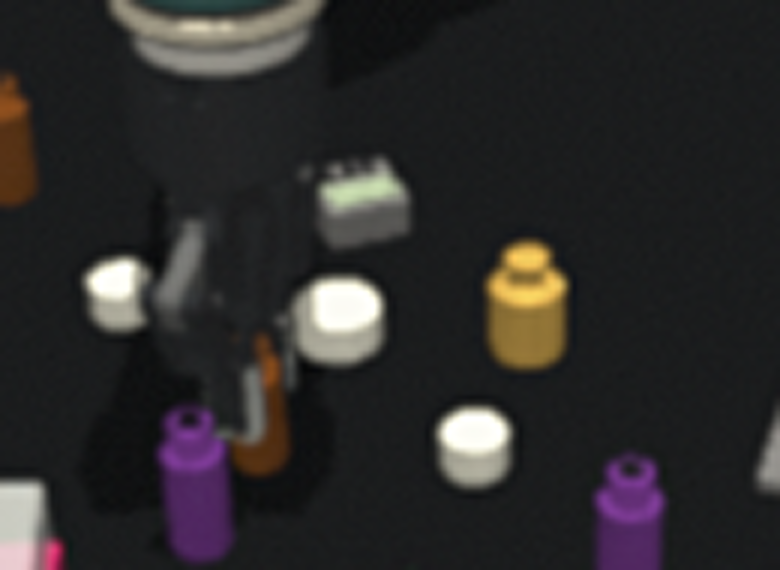

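Request:
arm_command(targets="18 0 0 0.5 0; 18 0 0 1 0; 18 0 0 1 0; 18 0 0 1 0; 18 0 0 1 0; 18 -0.1225 0.9875 0.5 0; 18 -0.1225 0.9875 0 0; 18 -0.1225 0.9875 0 0; 18 -0.1225 0.9875 0 0; 18 -0.1225 0.9875 0 0; 18 -0.1225 0.9875 0 0; 18 -0.1225 0.9875 0 0")

```text
clock: 40.15
position: [0.6176, -0.0425, 0.3251]
tool_rot: [0.753, 0.658, 0.0, -0.0]
wrist_force: [0.7, 0.4, -1.5]
opening: 0.0238
```

Request:
arm_command(targets="18 -0.1225 0.9875 0 0; 18 -0.1225 0.9875 0 0; 18 -0.1225 0.9875 0 0; 18 -0.1225 0.9875 0 0; 18 -0.1225 0.9875 0 0; 18 -0.1225 0.9875 0 0; 18 -0.1225 0.9875 0 0; 18 -0.1225 0.9875 0 0; 18 -0.1225 0.9875 0 0; 18 0 0 -1 0; 18 0 0 -1 0; 18 0 0 -1 0")

```text
clock: 41.65
position: [0.5897, 0.1785, 0.2495]
tool_rot: [0.753, 0.657, 0.0, -0.0]
wrist_force: [0.0, 0.2, -0.4]
opening: 0.0235
```

Request:
arm_command(targets="18 0 0 0 0; 18 0 0 0 0; 18 0 0 0 0")

```text
clock: 42.02
position: [0.5911, 0.1774, 0.2509]
tool_rot: [0.754, 0.657, 0.001, 0.0]
wrist_force: [0.3, -0.9, 0.4]
opening: 0.0235
```

```bash
python3 - <<'E'
from h import *
s=get_state();p=s["position"];print(p,s["tool_rot"])
z=p[2]-.2
overlay("scene","t.png",(300,140,130,95),6,HC+[(p[0],p[1],z,.012,G),(p[0],p[1],z+.048,.012,G)])
E
```

```text
[0.59111759 0.17740194 0.25088532] [7.53955991e-01 6.56924108e-01 9.51460888e-04 4.18193790e-04]
```

View pics/t.png

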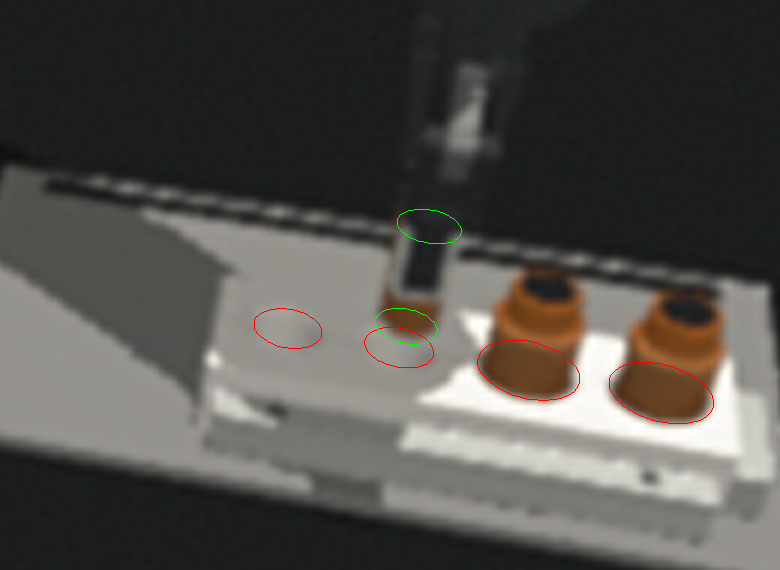

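Request:
arm_command(targets="18 0 -0.03 -0.2 0; 18 0 0 -0.2 0; 18 0 0 -0.2 0; 18 0 0 0 0")

```text
clock: 42.58
position: [0.5911, 0.1759, 0.2339]
tool_rot: [0.754, 0.657, -0.0, 0.0]
wrist_force: [1.3, 0.2, -1.2]
opening: 0.023
```

Request:
arm_command(targets="18 0 0 -0.2 0; 18 0 0 -0.2 0; 18 0 0 -0.15 0; 18 0 0 0 0")

```text
clock: 43.08
position: [0.591, 0.1761, 0.2203]
tool_rot: [0.754, 0.657, -0.0, 0.0]
wrist_force: [1.7, 0.2, -2.0]
opening: 0.0233
```

Request:
arm_command(targets="18 0 0 -0.06 0; 18 0 0 0 0")

```text
clock: 43.32
position: [0.5909, 0.1761, 0.2192]
tool_rot: [0.754, 0.657, -0.0, 0.0]
wrist_force: [2.4, 0.5, -1.3]
opening: 0.0235
```

Request:
arm_command(targets="18 0 0 -0.05 0; 18 0 0 0 0")

```text
clock: 43.58
position: [0.5909, 0.1763, 0.2184]
tool_rot: [0.754, 0.657, 0.0, 0.0]
wrist_force: [0.4, -0.1, 3.6]
opening: 0.0229
```

Request:
arm_command(targets="18 0 0 -0.04 0; 18 0 0 0 0")

```text
clock: 43.82
position: [0.5909, 0.1767, 0.2183]
tool_rot: [0.754, 0.657, 0.0, 0.0]
wrist_force: [-1.7, -1.6, 9.8]
opening: 0.0232
```

Request:
arm_command(targets="36 0 0 0 0; 36 0 0 0 0; 36 0 0 0.5 0; 40 0 0 1 0; 40 0 0 1 0; 40 0 0 1 0; 40 -0.2348 -0.985 0.9 0; 40 -0.2348 -0.985 0 0; 40 -0.2348 -0.985 0 0; 40 -0.2348 -0.985 0 0; 40 -0.2348 -0.985 0 0; 40 -0.2348 -0.985 0 0")

```text
clock: 45.32
position: [0.5555, 0.0277, 0.3276]
tool_rot: [0.754, 0.657, 0.0, 0.0]
wrist_force: [-0.2, -0.4, -0.5]
opening: 0.04
```

Request:
arm_command(targets="40 -0.2348 -0.985 0 0; 40 -0.2348 -0.985 0 0; 40 -0.2348 -0.985 0 0; 40 -0.2348 -0.985 0 0; 40 -0.2348 -0.985 0 0; 40 -0.2348 -0.985 0 0; 40 -0.2348 -0.985 0 0; 40 -0.2348 -0.985 0 0; 40 -0.2348 -0.985 0 0; 40 -0.2348 -0.985 0 0; 40 -0.2348 -0.985 0 0; 40 -0.2348 -0.985 0 0")

```text
clock: 46.82
position: [0.4851, -0.2678, 0.3276]
tool_rot: [0.754, 0.657, 0.0, 0.0]
wrist_force: [-0.1, -0.3, 0.5]
opening: 0.0401
```

Request:
arm_command(targets="40 -0.2348 -0.985 0 0; 40 -0.2348 -0.985 0 0; 40 -0.2348 -0.985 0 0; 40 -0.2348 -0.985 0 0; 40 -0.2348 -0.985 0 0; 40 0 0 -1 0; 40 0 0 -1 0; 40 0 0 -1 0; 40 0 0 0 0; 40 0 0 0 0")

```text
clock: 48.08
position: [0.4565, -0.3903, 0.2532]
tool_rot: [0.754, 0.657, 0.0, 0.001]
wrist_force: [-0.4, -0.5, 0.3]
opening: 0.0403
```

```bash
python3 - <<'E'
from h import *
s=get_state();p=s["position"];print(p,s["tool_rot"])
im=get_image("scene")
print(fitobj("scene",im,"vial_small",.453,-.389))
save("scene","u.png",(120,100,130,95),6)
save("scene","u2.png",(300,140,130,95),6)
E
```

```text
[ 0.45645311 -0.39033144  0.25317105] [7.53999246e-01 6.56874789e-01 2.54195450e-04 7.64005330e-04]
(array([ 0.45230853, -0.38904453]), np.float64(0.13346228239845262))
```

View pics/u.png

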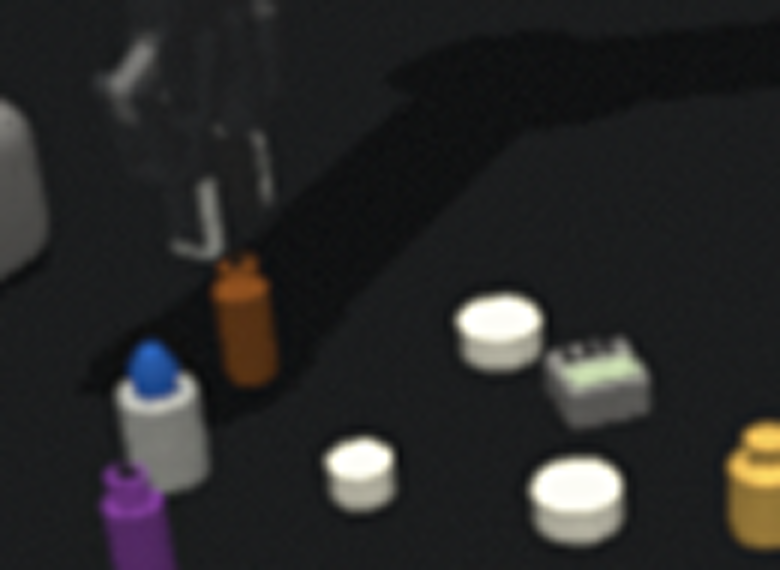

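View pics/u2.png

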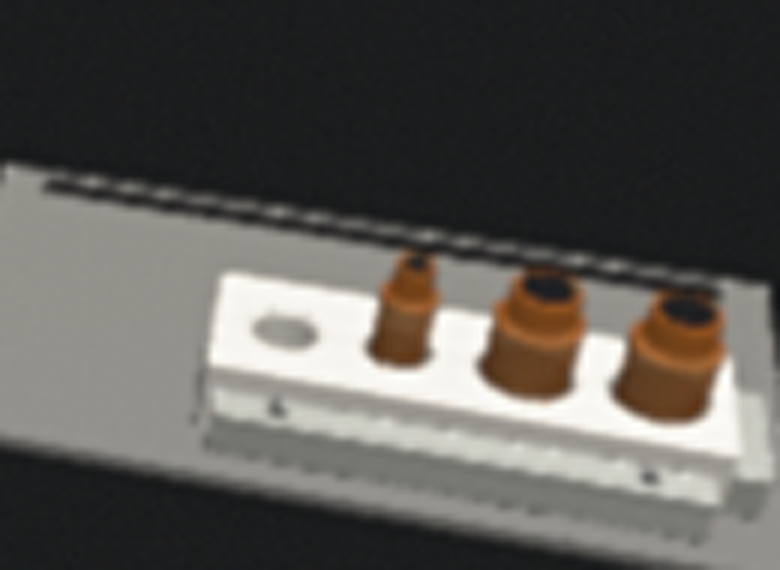

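Three vials seated, block still flush. Grasp the fourth.

Request:
arm_command(targets="40 0 0 -1 0; 40 0 0 -0.7 0; 40 0 0 -0.4 0; 40 0 0 0 0; 40 0 0 0 0; 18 0 0 0 0; 18 0 0 0 0; 18 0 0 0 0; 18 0 0 0 0")

```text
clock: 49.35
position: [0.4562, -0.3904, 0.2]
tool_rot: [0.754, 0.657, 0.0, 0.001]
wrist_force: [-1.0, 0.3, 6.3]
opening: 0.0229
```

```bash
python3 - <<'E'
from h import *
h3=hole(3);s=get_state();p=s["position"];print(h3,p,h3-p,s["opening"])
E
```

```text
[0.58508085 0.13304545 0.        ] [ 0.45619693 -0.39037814  0.20002683] [ 0.12888392  0.52342359 -0.20002683] 0.022946308799740845
```

Request:
arm_command(targets="18 0 0 0.5 0; 18 0 0 1 0; 18 0 0 1 0; 18 0 0 1 0; 18 0 0 1 0; 18 0.2457 0.9966 0.5 0; 18 0.2457 0.9966 0 0; 18 0.2457 0.9966 0 0; 18 0.2457 0.9966 0 0; 18 0.2457 0.9966 0 0; 18 0.2457 0.9966 0 0; 18 0.2457 0.9966 0 0")

```text
clock: 50.85
position: [0.4988, -0.2131, 0.3243]
tool_rot: [0.753, 0.657, -0.0, -0.001]
wrist_force: [0.7, -0.0, -1.1]
opening: 0.023
```

Request:
arm_command(targets="18 0.2457 0.9966 0 0; 18 0.2457 0.9966 0 0; 18 0.2457 0.9966 0 0; 18 0.2457 0.9966 0 0; 18 0.2457 0.9966 0 0; 18 0.2457 0.9966 0 0; 18 0.2457 0.9966 0 0; 18 0.2457 0.9966 0 0; 18 0.2457 0.9966 0 0; 18 0.2457 0.9966 0 0; 18 0.2457 0.9966 0 0; 18 0.2457 0.9966 0 0")

```text
clock: 52.35
position: [0.5716, 0.0855, 0.3242]
tool_rot: [0.753, 0.657, -0.0, -0.001]
wrist_force: [0.4, -0.4, -0.5]
opening: 0.0231
```

Request:
arm_command(targets="18 0.2457 0.9966 0 0; 18 0.2457 0.9966 0 0; 18 0 0 -1 0; 18 0 0 -1 0; 18 0 0 -1 0; 18 0 0 0 0; 18 0 0 0 0; 18 0 0 0 0")

```text
clock: 53.35
position: [0.5851, 0.1335, 0.2507]
tool_rot: [0.754, 0.657, 0.001, 0.0]
wrist_force: [-0.6, -0.6, -0.7]
opening: 0.0233
```

```bash
python3 - <<'E'
from h import *
s=get_state();p=s["position"];print(p,s["tool_rot"])
z=p[2]-.2
overlay("scene","v.png",(280,130,130,95),6,HC+[(p[0],p[1],z,.012,G),(p[0],p[1],z+.048,.012,G)])
E
```

```text
[0.58513053 0.13345712 0.25073042] [7.53982676e-01 6.56893582e-01 8.68302250e-04 4.39353843e-04]
```

View pics/v.png

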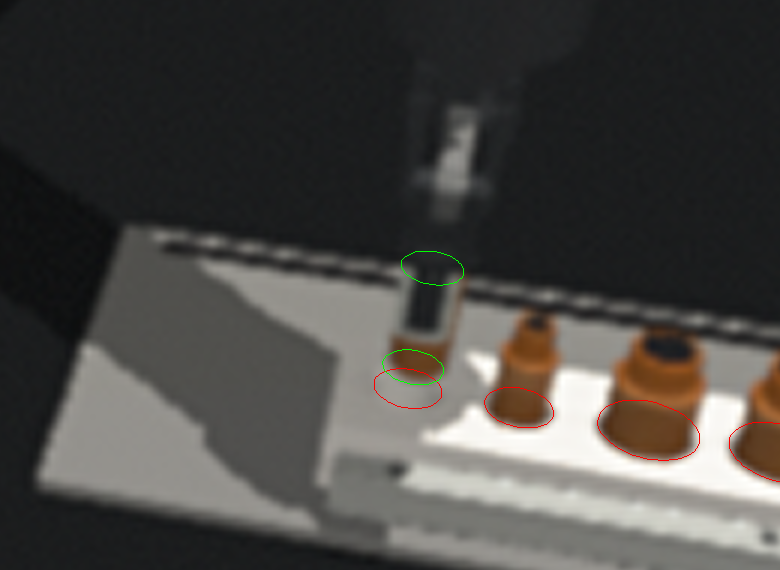

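Request:
arm_command(targets="18 0 -0.04 -0.2 0; 18 0 0 -0.2 0; 18 0 0 -0.2 0; 18 0 0 0 0")

```text
clock: 53.9
position: [0.5849, 0.1318, 0.2338]
tool_rot: [0.754, 0.657, -0.0, -0.0]
wrist_force: [0.3, 0.0, -0.2]
opening: 0.023
```

Request:
arm_command(targets="18 0 0 -0.2 0; 18 0 0 -0.2 0; 18 0 0 -0.15 0; 18 0 0 0 0")

```text
clock: 54.4
position: [0.5849, 0.1319, 0.2203]
tool_rot: [0.754, 0.657, -0.0, -0.0]
wrist_force: [0.3, -0.0, -0.5]
opening: 0.023
```

Request:
arm_command(targets="18 0 0 -0.08 0; 18 0 0 0 0")

```text
clock: 54.65
position: [0.5849, 0.1319, 0.2186]
tool_rot: [0.754, 0.657, -0.0, 0.0]
wrist_force: [0.4, -0.3, -0.9]
opening: 0.0232
```

Request:
arm_command(targets="18 0 0 -0.05 0; 18 0 0 0 0")

```text
clock: 54.9
position: [0.585, 0.1323, 0.2181]
tool_rot: [0.754, 0.657, 0.0, 0.0]
wrist_force: [-2.3, -0.3, 4.8]
opening: 0.0228
```

Request:
arm_command(targets="36 0 0 0 0; 36 0 0 0 0; 36 0 0 0.5 0; 40 0 0 1 0; 40 0 0 1 0; 45 0 0 1 0; 50 -1 -0.6 1 0; 50 -1 -0.6 0.6 0; 50 -1 -0.6 0.6 0; 50 -1 -0.6 0.6 0; 50 -1 -0.6 0 0; 50 0 0 0 0")

```text
clock: 56.4
position: [0.4586, 0.0562, 0.3756]
tool_rot: [0.754, 0.656, -0.001, 0.001]
wrist_force: [0.2, 0.2, -0.0]
opening: 0.0503
```

```bash
cat >> h.py <<'E'
def survey(skip=()):
    for n in("top","scene"):
        im=get_image(n)
        b,e2=fitblock(n,im,DD,190);print(n,b,e2,todeck(DD,b))
        for o,(k,x,y) in OBJ.items():
            if o not in skip: print(o,fitobj(n,im,k,x,y))
        for i in range(4):
            h=hole(i);print("hole",i,fitobj(n,im,"vial_large" if i<2 else "vial_small",h[0],h[1],.018))
E
python3 - <<'E'
from h import *
s=get_state();print(s["position"])
survey(("VLa","VLb","VSa","VSb"))
save("top","w.png",(70,140,360,130),2.2);save("scene","w2.png",(290,140,130,95),6)
print([hole(i)[:2] for i in range(4)])
E
```

```text
[0.45860564 0.05615093 0.3756111 ]
top [ 0.59875631  0.20426779 -0.09725291] 0.8253952617839728 [0.00403761 0.00041089 0.03674709]
CLa (array([ 0.54813654, -0.20477702]), np.float64(0.08976510067114093))
CLb (array([ 0.4640759 , -0.27590225]), np.float64(12.056105610561056))
CSa (array([ 0.54453232, -0.30593204]), np.float64(0.08277634961439588))
CSb (array([ 0.62864041, -0.1292724 ]), np.float64(0.0870488322717622))
hole 0 (array([0.6043118 , 0.27521878]), np.float64(0.9508057675996607))
hole 1 (array([0.59616369, 0.22314805]), np.float64(1.0561272217025257))
hole 2 (array([0.59171544, 0.18001887]), np.float64(1.0045085662759243))
hole 3 (array([0.58500828, 0.13508357]), np.float64(0.7330578512396694))
scene [ 0.59660216  0.20360415 -0.13426397] 0.8096738732136314 [ 0.00199143 -0.00053458 -0.00026397]
CLa (array([ 0.54605316, -0.20521657]), np.float64(0.04184397163120567))
CLb (array([ 0.41148741, -0.27611711]), np.float64(0.2210184182015168))
CSa (array([ 0.54181027, -0.30595777]), np.float64(0.06626506024096386))
CSb (array([ 0.62590385, -0.12899386]), np.float64(0.046052631578947366))
hole 0 (array([0.57475009, 0.28549975]), np.float64(0.6881981544439048))
hole 1 (array([0.56815095, 0.23310944]), np.float64(0.6746532156368222))
hole 2 (array([0.5619233 , 0.18241823]), np.float64(0.7053688345700567))
hole 3 (array([0.55582228, 0.13755837]), np.float64(0.7080126754187415))
[array([0.60431915, 0.27575455]), array([0.59763919, 0.22620278]), array([0.59095922, 0.17665101]), array([0.58508085, 0.13304545])]
```

View pics/w.png

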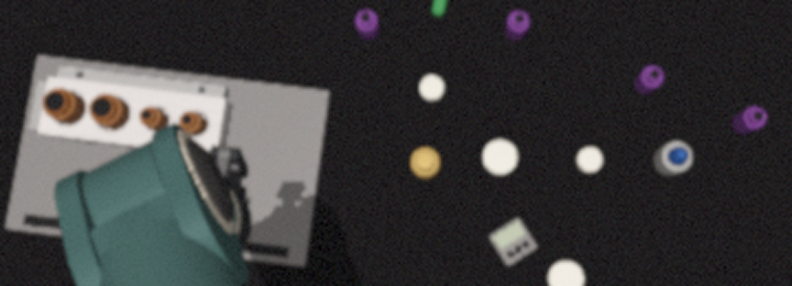

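View pics/w2.png

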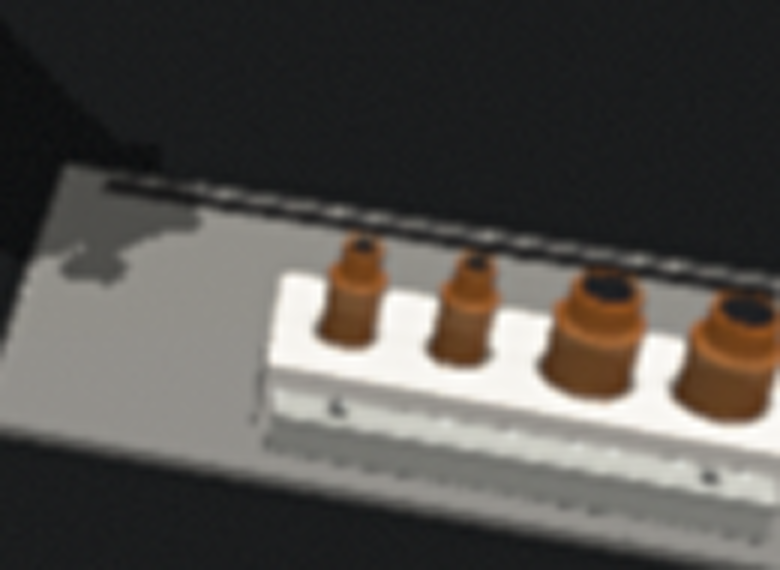

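Request:
arm_command(targets="52 0.3287 -0.95 -0.4 0; 52 0.3287 -0.95 -0.4 0; 52 0.3287 -0.95 -0.4 0; 52 0.3287 -0.95 -0.4 0; 52 0.3287 -0.95 -0.4 0; 52 0.3287 -0.95 -0.4 0; 52 0.3287 -0.95 -0.4 0; 52 0.3287 -0.95 -0.2 0; 52 0.3287 -0.95 0 0; 52 0.3287 -0.95 0 0; 52 0.3287 -0.95 0 0; 52 0 0 0 0")

```text
clock: 58.1
position: [0.5506, -0.2071, 0.2997]
tool_rot: [0.755, 0.655, -0.0, 0.0]
wrist_force: [0.5, 0.2, -0.3]
opening: 0.052
```

Request:
arm_command(targets="52 0 0 -1 0; 52 0 0 -1 0; 52 0 0 -1 0; 52 0 0 -0.8 0; 52 0 0 0 0")

```text
clock: 58.72
position: [0.5498, -0.2037, 0.2036]
tool_rot: [0.754, 0.657, -0.001, -0.001]
wrist_force: [-0.6, 0.4, -0.1]
opening: 0.0519
```

Request:
arm_command(targets="52 0 0 -0.5 0; 52 0 0 -0.4 0; 52 0 -0.04 -0.16 0; 52 0 0 0 0; 52 0 0 0 0")

```text
clock: 59.35
position: [0.5505, -0.2053, 0.1787]
tool_rot: [0.754, 0.657, 0.0, 0.0]
wrist_force: [-0.1, -0.5, -0.1]
opening: 0.0519
```

```bash
python3 - <<'E'
from h import *
s=get_state();print(s["position"],s["wrist_force"])
save("scene","x.png",(160,110,130,95),6)
E
```

```text
[ 0.55050258 -0.20533423  0.17874806] [-0.11123541 -0.50984259 -0.14381493]
```

View pics/x.png

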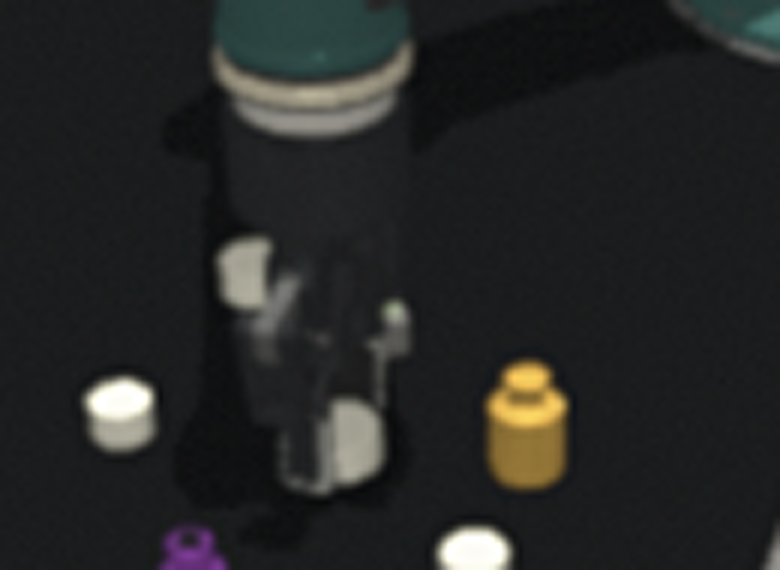

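Request:
arm_command(targets="32 -0.04 0 0 0; 32 0 0 0 0; 32 0 0 0 0; 32 0 0 0 0; 32 0 0 0 0")

```text
clock: 60.02
position: [0.5496, -0.2053, 0.179]
tool_rot: [0.754, 0.657, 0.0, 0.0]
wrist_force: [0.6, -0.3, 5.5]
opening: 0.0368
```

Request:
arm_command(targets="32 0 0 0.5 0; 32 0 0 1 0; 32 0 0 1 0; 32 0 0 1 0; 32 0 0 1 0; 32 0 0 0 0; 32 0 0 0 0")

```text
clock: 60.9
position: [0.5488, -0.2054, 0.2904]
tool_rot: [0.754, 0.657, -0.0, -0.0]
wrist_force: [-0.3, 1.0, 0.0]
opening: 0.0365
```

```bash
python3 - <<'E'
from h import *
s=get_state();p=s["position"];print(p,s["opening"])
save("scene","y.png",(160,90,130,95),6)
E
```

```text
[ 0.54883763 -0.20538886  0.29039516] 0.036455800096285185
```

View pics/y.png

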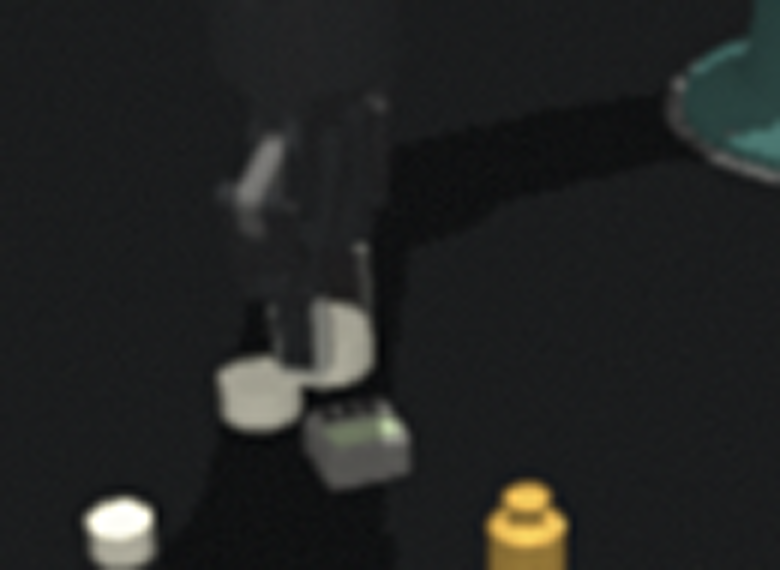

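Request:
arm_command(targets="32 0.1093 0.9587 0 0; 32 0.1093 0.9587 0 0; 32 0.1093 0.9587 0 0; 32 0.1093 0.9587 0 0; 32 0.1093 0.9587 0 0; 32 0.1093 0.9587 0 0; 32 0.1093 0.9587 0 0; 32 0.1093 0.9587 0 0; 32 0.1093 0.9587 0 0; 32 0.1093 0.9587 0 0; 32 0.1093 0.9587 0 0; 32 0.1093 0.9587 0 0")

```text
clock: 62.45
position: [0.5818, 0.083, 0.2896]
tool_rot: [0.754, 0.657, -0.001, -0.001]
wrist_force: [-0.5, 0.1, -0.6]
opening: 0.0361
```

Request:
arm_command(targets="32 0.1093 0.9587 0 0; 32 0.1093 0.9587 0 0; 32 0.1093 0.9587 0 0; 32 0.1093 0.9587 0 0; 32 0.1093 0.9587 0 0; 32 0.1093 0.9587 0 0; 32 0 0 -0.5 0; 32 0 0 -0.4 0; 32 0 0 0 0; 32 0 0 0 0; 32 0 0 0 0")

```text
clock: 63.82
position: [0.5987, 0.2257, 0.2688]
tool_rot: [0.754, 0.657, 0.0, 0.0]
wrist_force: [-0.9, 0.3, -0.4]
opening: 0.0365
```

```bash
python3 - <<'E'
from h import *
s=get_state();p=s["position"];print(p,s["tool_rot"])
z=p[2]-.1785;h=hole(1)
B=(255,100,0)
overlay("scene","z.png",(300,110,130,95),6,[(h[0],h[1],.08,.014,(0,0,255)),(h[0],h[1],.066,.018,(0,0,255)),(p[0],p[1],z,.019,G),(p[0],p[1],z+.018,.019,G)])
overlay("top","z2.png",(70,140,130,95),6,[(h[0],h[1],.08,.014,(0,0,255)),(h[0],h[1],.066,.018,(0,0,255)),(p[0],p[1],z,.019,G),(p[0],p[1],z+.018,.019,G)])
E
```

```text
[0.59874929 0.22571108 0.2688296 ] [7.54276681e-01 6.56556603e-01 2.74561084e-04 2.00072846e-04]
```

View pics/z.png

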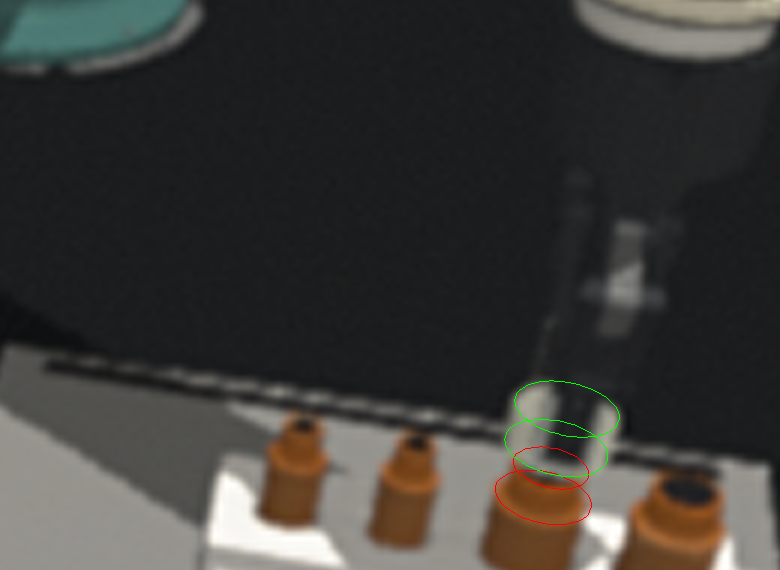

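View pics/z2.png

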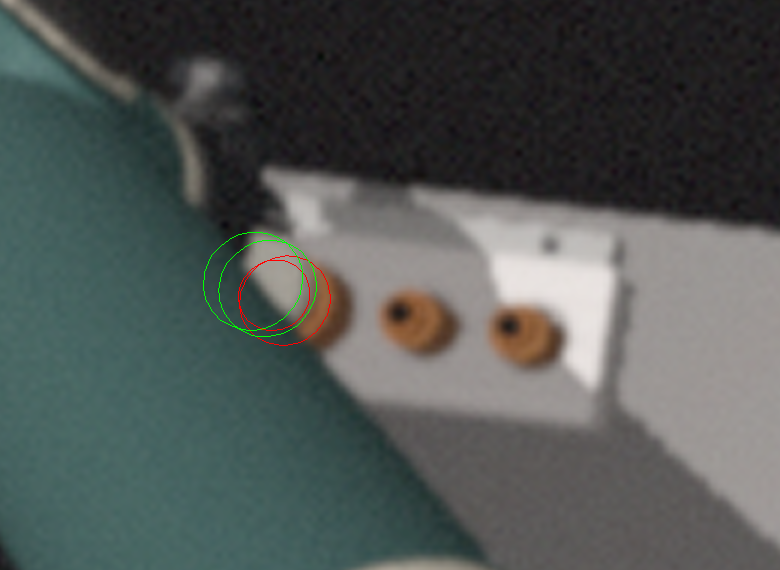

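Request:
arm_command(targets="32 -0.02 0 -0.2 0; 32 0 0 -0.2 0; 32 0 0 -0.1 0; 32 0 0 0 0")

```text
clock: 64.42
position: [0.5979, 0.2261, 0.2555]
tool_rot: [0.754, 0.657, -0.0, -0.0]
wrist_force: [-0.1, -0.5, -0.6]
opening: 0.0368
```

Request:
arm_command(targets="32 0 0 -0.1 0; 32 0 0 -0.1 0; 32 0 0 0 0")

```text
clock: 64.8
position: [0.5979, 0.2261, 0.2507]
tool_rot: [0.754, 0.657, -0.0, -0.0]
wrist_force: [0.3, 0.8, -0.3]
opening: 0.0365
```

Cap is over the neck freely. Down the rest.

Request:
arm_command(targets="32 0 0 -0.1 0; 32 0 0 -0.04 0; 32 0 0 0 0")

```text
clock: 65.18
position: [0.598, 0.2261, 0.2473]
tool_rot: [0.754, 0.657, -0.0, -0.0]
wrist_force: [0.4, 0.1, -0.1]
opening: 0.0367
```

Request:
arm_command(targets="32 0 0 -0.06 0; 32 0 0 0 0")

```text
clock: 65.42
position: [0.5982, 0.2264, 0.2471]
tool_rot: [0.754, 0.657, 0.0, 0.0]
wrist_force: [-1.4, -0.4, 6.5]
opening: 0.0364
```

Request:
arm_command(targets="52 0 0 0 0; 52 0 0 0 0; 52 0 0 0.5 0; 52 0 0 1 0; 52 0 0 1 0; 52 -0.4 -1 0 0; 52 -0.4 -1 0 0; 52 -0.4 -1 0 0; 52 -0.4 -1 0 0; 52 -0.4 -1 0 0; 52 -0.4 -1 0 0; 52 -0.4 -1 0 0")

```text
clock: 66.92
position: [0.5278, 0.0504, 0.3093]
tool_rot: [0.754, 0.657, 0.0, 0.0]
wrist_force: [0.0, -0.2, 0.9]
opening: 0.0519
```

```bash
python3 - <<'E'
from h import *
s=get_state();p=s["position"];print(p)
for n in("top","scene"):
    im=get_image(n)
    print(fitobj(n,im,"cap_large",.413,-.277));print(fitobj(n,im,"cap_small",.545,-.306),fitobj(n,im,"cap_small",.628,-.129))
save("top","aa.png",(70,140,360,130),2.2);save("scene","aa2.png",(320,140,130,95),6)
E
```

```text
[0.52776351 0.05043562 0.30926238]
(array([ 0.41253125, -0.27592188]), np.float64(0.0905229625696841))
(array([ 0.54390836, -0.3061978 ]), np.float64(0.08380462724935733)) (array([ 0.62862125, -0.12864383]), np.float64(0.08893594494441504))
(array([ 0.41067006, -0.27494001]), np.float64(0.051685393258426963))
(array([ 0.54179657, -0.30603936]), np.float64(0.0650994575045208)) (array([ 0.62591413, -0.12898715]), np.float64(0.046122655854029394))
```

View pics/aa.png

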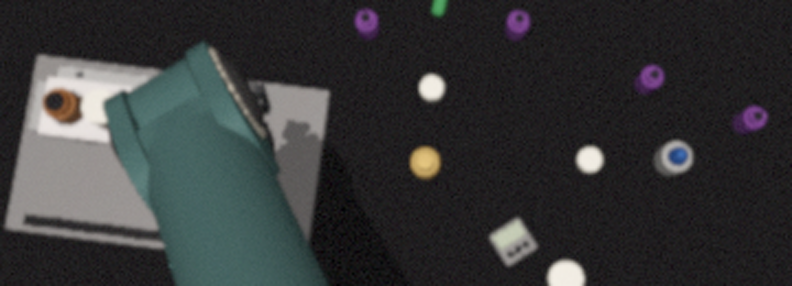

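View pics/aa2.png

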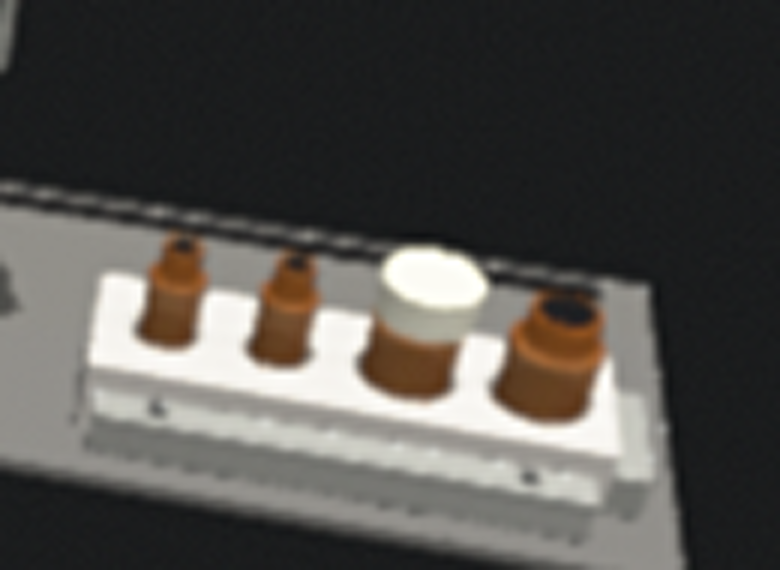

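Request:
arm_command(targets="52 -0.2046 -0.9314 0 0; 52 -0.2046 -0.9314 0 0; 52 -0.2046 -0.9314 0 0; 52 -0.2046 -0.9314 0 0; 52 -0.2046 -0.9314 0 0; 52 -0.2046 -0.9314 0 0; 52 -0.2046 -0.9314 0 0; 52 -0.2046 -0.9314 0 0; 52 -0.2046 -0.9314 0 0; 52 -0.2046 -0.9314 0 0; 52 -0.2046 -0.9314 0 0; 52 -0.2046 -0.9314 0 0")

```text
clock: 68.62
position: [0.4676, -0.2278, 0.3089]
tool_rot: [0.753, 0.658, 0.001, 0.0]
wrist_force: [0.0, 0.1, 0.6]
opening: 0.0519
```

Request:
arm_command(targets="52 -0.2046 -0.9314 0 0; 52 -0.2046 -0.9314 0 0; 52 0 0 -1 0; 52 0 0 -1 0; 52 0 0 -1 0; 52 0 0 -1 0; 52 0 0 -0.6 0; 52 0 0 -0.4 0; 52 0 0 0 0; 52 0 0 0 0")

```text
clock: 69.88
position: [0.4608, -0.2738, 0.1875]
tool_rot: [0.753, 0.658, 0.003, 0.004]
wrist_force: [2.4, 4.1, 21.6]
opening: 0.0517
```

```bash
python3 - <<'E'
from h import *
s=get_state();print(s["position"],s["wrist_force"],s["q"])
save("scene","ab.png",(150,70,130,95),6)
E
```

```text
[ 0.4608349  -0.27377819  0.18753861] [ 2.4121696   4.05318116 21.59226348] [ 0.8972779   0.68260972 -0.5362093   1.98157819  0.58212821  0.6217083
 -0.15804487]
```

View pics/ab.png

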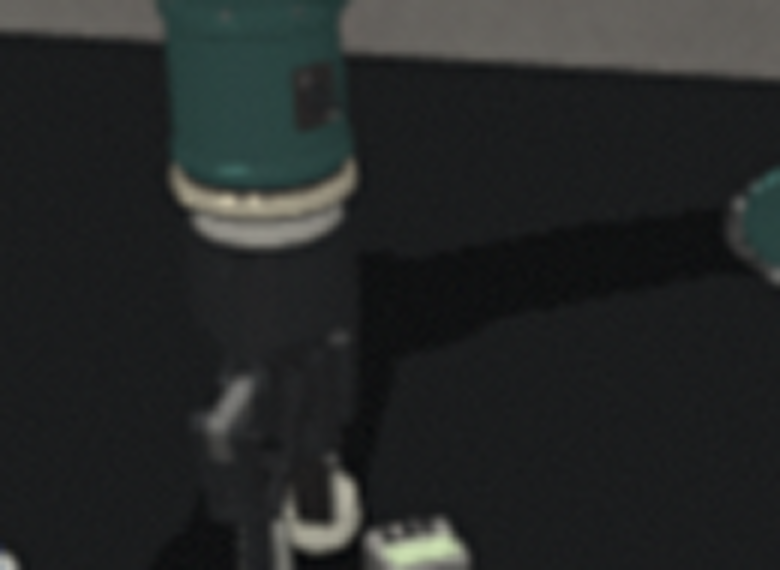

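Request:
arm_command(targets="52 0 0 0.4 0; 52 0 0 1 0; 52 0 0 1 0; 52 0 0 1 0; 52 0 0 0 0; 52 0 0 0 0")

```text
clock: 70.68
position: [0.4562, -0.2749, 0.2681]
tool_rot: [0.754, 0.657, -0.0, -0.0]
wrist_force: [-0.3, -0.8, -0.2]
opening: 0.0523
```

```bash
python3 - <<'E'
from h import *
s=get_state();print(s["position"],s["wrist_force"])
for n in("top","scene"):
    im=get_image(n)
    print(fitobj(n,im,"cap_large",.413,-.277))
save("scene","ac.png",(150,100,130,95),6)
E
```

```text
[ 0.45615432 -0.27486859  0.26810591] [-0.27387709 -0.79295301 -0.24073744]
(array([ 0.41049866, -0.2647276 ]), np.float64(1.6185328185328185))
(array([ 0.41121216, -0.27467578]), np.float64(0.13575819672131148))
```

View pics/ac.png

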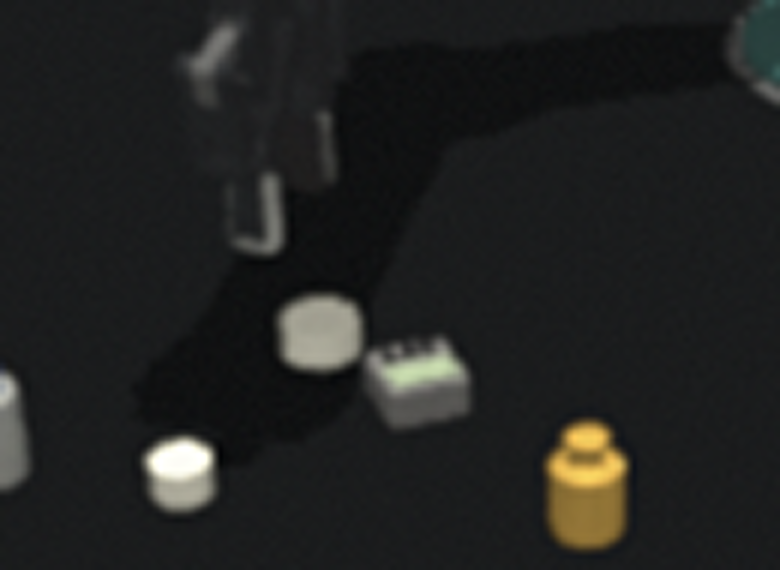

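Request:
arm_command(targets="52 -0.854 0 0 0; 52 -0.854 -0.02 0 0; 52 0 0 -0.8 0; 52 0 0 -0.8 0; 52 0 0 -0.6 0; 52 0 0 0 0; 52 0 0 0 0")

```text
clock: 71.7
position: [0.414, -0.2753, 0.2137]
tool_rot: [0.754, 0.657, 0.0, 0.0]
wrist_force: [-0.1, -0.6, 0.8]
opening: 0.052
```

```bash
python3 - <<'E'
from h import *
s=get_state();print(s["position"],s["wrist_force"])
save("scene","ad.png",(150,80,130,95),6)
E
```

```text
[ 0.41404919 -0.27527434  0.21368797] [-0.14440693 -0.57436656  0.75249748]
```

View pics/ad.png

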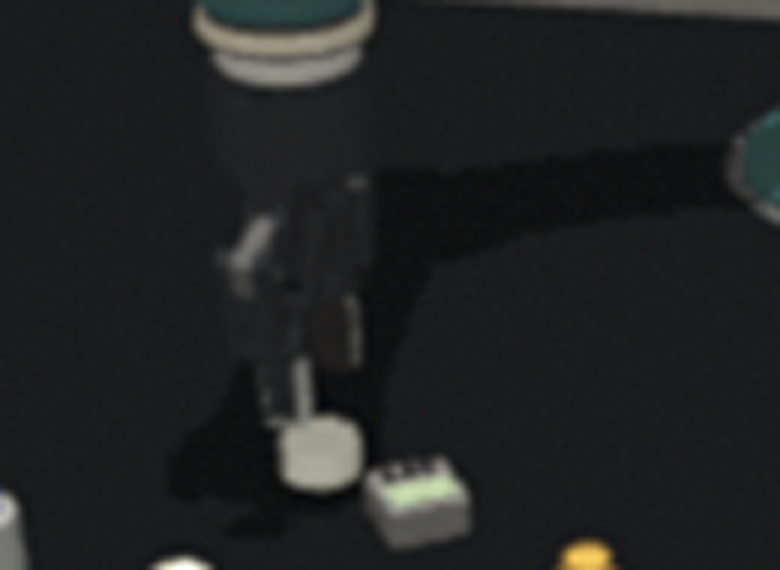

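Request:
arm_command(targets="52 0 0 -0.6 0; 52 0 0 -0.5 0; 52 0 0 -0.3 0; 52 0 0 0 0; 52 0 0 0 0; 32 0 0 0 0; 32 0 0 0 0; 32 0 0 0 0; 32 0 0 0 0")

```text
clock: 72.88
position: [0.4138, -0.2754, 0.1789]
tool_rot: [0.754, 0.657, -0.0, 0.0]
wrist_force: [-0.1, 1.1, 5.9]
opening: 0.0361
```

Request:
arm_command(targets="32 0 0 0.5 0; 32 0 0 1 0; 32 0 0 1 0; 32 0 0 1 0; 32 0 0 1 0; 32 0 0 0 0; 32 0 0 0 0")

```text
clock: 73.75
position: [0.4133, -0.2754, 0.2907]
tool_rot: [0.754, 0.657, -0.0, -0.0]
wrist_force: [0.0, 0.7, -1.6]
opening: 0.0367
```

```bash
python3 - <<'E'
from h import *
s=get_state();p=s["position"];t=np.array([.6046,.2765,.27]);print(p,s["opening"],t-p,(t-p)/.025/23)
save("scene","ae.png",(150,60,130,95),6)
E
```

```text
[ 0.41325789 -0.27541486  0.29070215] 0.036683360917593326 [ 0.19134211  0.55191486 -0.02070215] [ 0.33276888  0.95985193 -0.03600374]
```

View pics/ae.png

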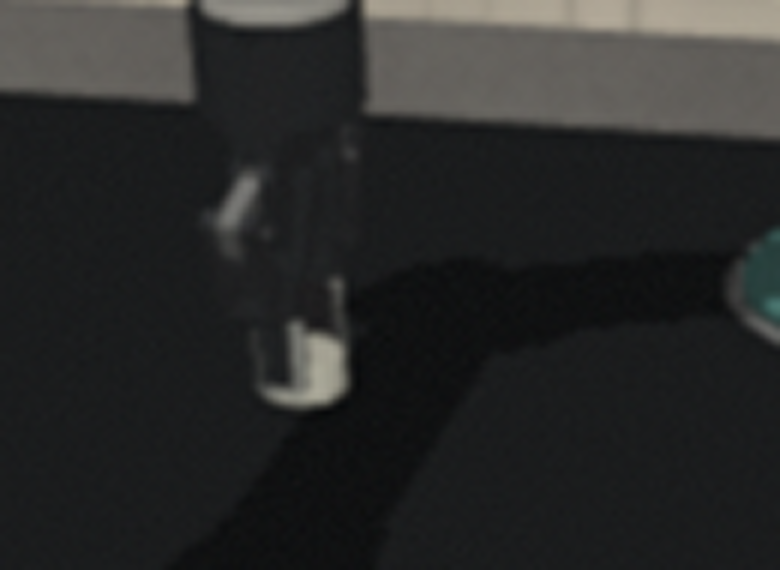

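Request:
arm_command(targets="32 0.3328 0.96 0 0; 32 0.3328 0.96 0 0; 32 0.3328 0.96 0 0; 32 0.3328 0.96 0 0; 32 0.3328 0.96 0 0; 32 0.3328 0.96 0 0; 32 0.3328 0.96 0 0; 32 0.3328 0.96 0 0; 32 0.3328 0.96 0 0; 32 0.3328 0.96 0 0; 32 0.3328 0.96 0 0; 32 0.3328 0.96 0 0")

```text
clock: 75.3
position: [0.5134, 0.0134, 0.2899]
tool_rot: [0.754, 0.657, -0.001, -0.001]
wrist_force: [-0.1, -0.1, -0.8]
opening: 0.036
```

Request:
arm_command(targets="32 0.3328 0.96 0 0; 32 0.3328 0.96 0 0; 32 0.3328 0.96 0 0; 32 0.3328 0.96 0 0; 32 0.3328 0.96 0 0; 32 0.3328 0.96 0 0; 32 0.3328 0.96 0 0; 32 0.3328 0.96 0 0; 32 0.3328 0.96 0 0; 32 0.3328 0.96 0 0; 32 0.3328 0.96 0 0; 32 0 0 0 0")

```text
clock: 76.8
position: [0.6043, 0.2787, 0.2896]
tool_rot: [0.753, 0.658, -0.001, -0.001]
wrist_force: [-0.6, -0.4, -1.1]
opening: 0.0367
```

Request:
arm_command(targets="32 0 0 -0.5 0; 32 0 0 -0.33 0; 32 0 0 0 0; 32 0 0 0 0")

```text
clock: 77.3
position: [0.6052, 0.2762, 0.2702]
tool_rot: [0.754, 0.657, -0.0, 0.0]
wrist_force: [-0.3, 0.1, 0.3]
opening: 0.0362
```

```bash
python3 - <<'E'
from h import *
s=get_state();p=s["position"];print(p,s["tool_rot"])
z=p[2]-.1785;h=hole(0)
overlay("scene","af.png",(320,110,130,95),6,[(h[0],h[1],.08,.014,(0,0,255)),(h[0],h[1],.066,.018,(0,0,255)),(p[0],p[1],z,.019,G),(p[0],p[1],z+.018,.019,G)])
E
```

```text
[0.60517706 0.27622484 0.27022044] [ 7.54231112e-01  6.56609035e-01 -1.39339329e-06  6.70325723e-05]
```

View pics/af.png

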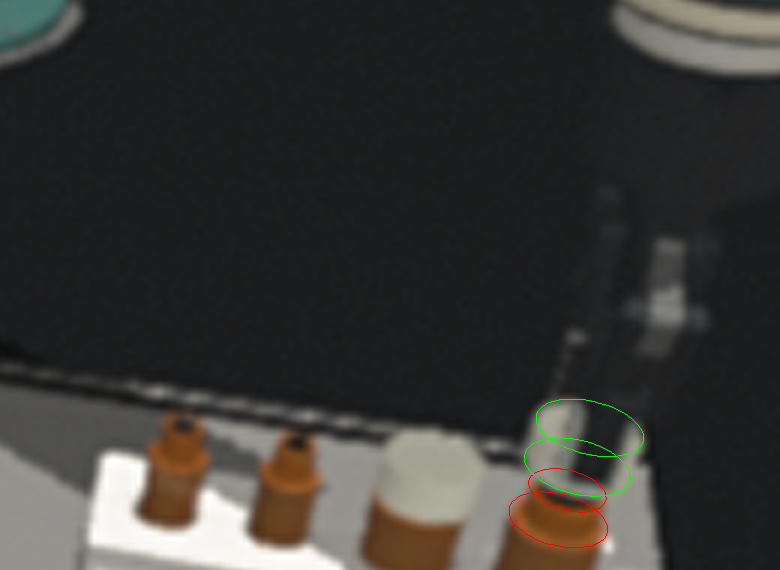

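Request:
arm_command(targets="32 -0.01 -0.02 -0.2 0; 32 0 0 -0.2 0; 32 0 0 -0.15 0; 32 0 0 0 0")

```text
clock: 77.85
position: [0.6047, 0.2761, 0.2559]
tool_rot: [0.754, 0.657, -0.0, -0.0]
wrist_force: [0.2, -0.3, -0.3]
opening: 0.0361
```

Request:
arm_command(targets="32 0 0 -0.1 0; 32 0 0 -0.1 0; 32 0 0 0 0")

```text
clock: 78.22
position: [0.6048, 0.276, 0.2512]
tool_rot: [0.754, 0.657, -0.0, -0.0]
wrist_force: [-0.8, 0.5, -0.4]
opening: 0.0365
```

Request:
arm_command(targets="32 0 0 -0.1 0; 32 0 0 -0.04 0; 32 0 0 0 0")

```text
clock: 78.6
position: [0.6048, 0.2761, 0.2478]
tool_rot: [0.754, 0.657, -0.0, 0.0]
wrist_force: [-0.1, 0.0, -0.5]
opening: 0.0365
```

Request:
arm_command(targets="32 0 0 -0.06 0; 32 0 0 0 0")

```text
clock: 78.85
position: [0.6049, 0.2763, 0.247]
tool_rot: [0.754, 0.657, 0.0, 0.0]
wrist_force: [-0.4, -0.2, 3.1]
opening: 0.036
```

Request:
arm_command(targets="32 0 0 -0.03 0; 32 0 0 0 0; 52 0 0 0 0; 52 0 0 0 0; 52 0 0 0.5 0; 52 0 0 1 0; 52 0 0 1 0; 45 0.058 -0.9537 0 0; 40 0.058 -0.9537 0 0; 40 0.058 -0.9537 0 0; 40 0.058 -0.9537 0 0; 40 0.058 -0.9537 0 0")

```text
clock: 80.35
position: [0.6122, 0.1562, 0.309]
tool_rot: [0.754, 0.657, 0.0, 0.0]
wrist_force: [-0.1, -0.1, 0.7]
opening: 0.0402
```

Request:
arm_command(targets="40 0.058 -0.9537 0 0; 40 0.058 -0.9537 0 0; 40 0.058 -0.9537 0 0; 40 0.058 -0.9537 0 0; 40 0.058 -0.9537 0 0; 40 0.058 -0.9537 0 0; 40 0.058 -0.9537 0 0; 40 0.058 -0.9537 0 0; 40 0.058 -0.9537 0 0; 40 0.058 -0.9537 0 0; 40 0.058 -0.9537 0 0; 40 0.058 -0.9537 0 0")

```text
clock: 81.85
position: [0.6296, -0.1299, 0.309]
tool_rot: [0.754, 0.657, 0.0, 0.0]
wrist_force: [0.2, 0.3, -0.2]
opening: 0.0399
```

Request:
arm_command(targets="40 0 0 -0.8 0; 40 0 0 -0.8 0; 40 0 0 -0.8 0; 40 0 0 0 0; 40 0 0 0 0")

```text
clock: 82.48
position: [0.6297, -0.1284, 0.2482]
tool_rot: [0.754, 0.657, 0.0, -0.0]
wrist_force: [0.6, -0.3, 0.6]
opening: 0.0404
```

```bash
python3 - <<'E'
from h import *
s=get_state();print(s["position"],s["wrist_force"])
im=get_image("scene");print(fitobj("scene",im,"cap_small",.628,-.129))
save("scene","ag.png",(190,110,130,95),6);save("scene","ag2.png",(320,130,130,95),6)
E
```

```text
[ 0.62974738 -0.12844329  0.24824105] [ 0.59073772 -0.32011805  0.59325327]
(array([ 0.62698125, -0.12920477]), np.float64(0.14426419466975665))
```

View pics/ag.png

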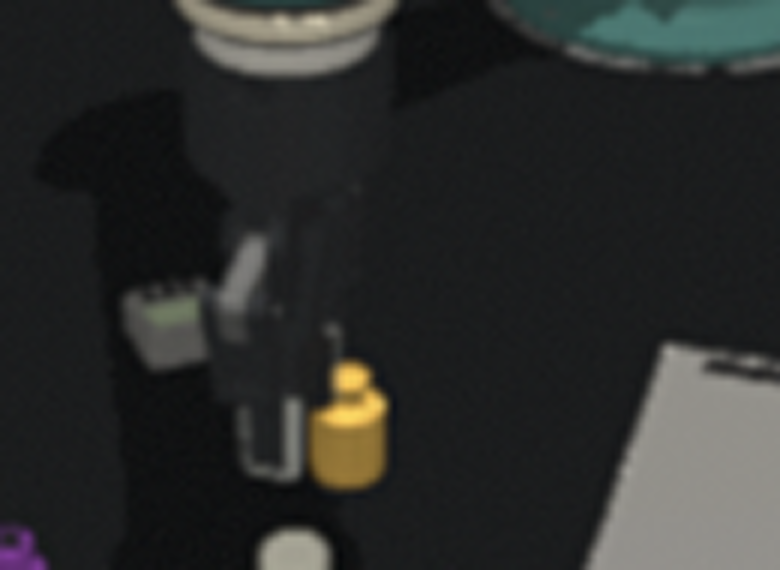

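View pics/ag2.png

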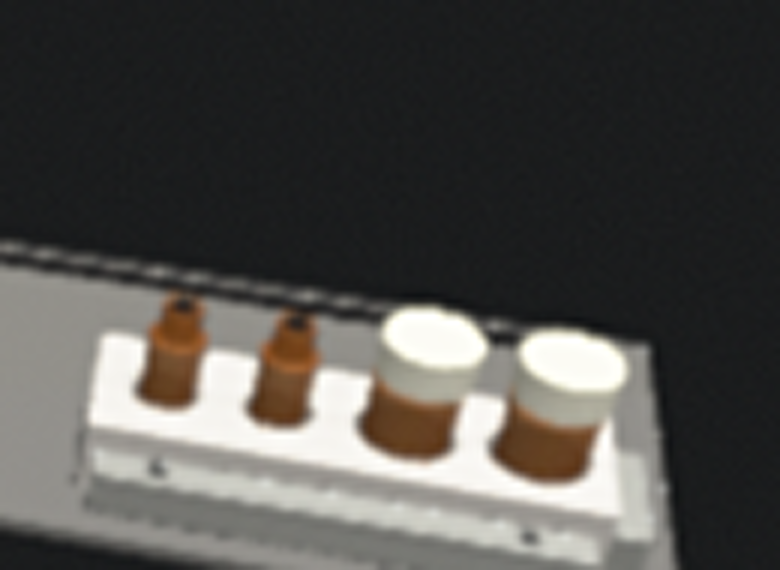

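Request:
arm_command(targets="40 0 -0.02 -0.8 0; 40 0 0 -0.8 0; 40 0 0 -0.6 0; 40 0 0 -0.4 0; 40 0 0 -0.12 0; 40 0 0 0 0; 40 0 0 0 0")

```text
clock: 83.5
position: [0.6297, -0.1297, 0.1808]
tool_rot: [0.754, 0.657, 0.0, 0.0]
wrist_force: [0.4, -0.8, 0.0]
opening: 0.0405
```

Request:
arm_command(targets="20 0 0 0 0; 20 0 0 0 0; 20 0 0 0 0; 20 0 0 0 0")

```text
clock: 84.0
position: [0.6298, -0.1297, 0.181]
tool_rot: [0.754, 0.657, 0.0, 0.0]
wrist_force: [-1.7, -0.2, 6.1]
opening: 0.0255
```

Request:
arm_command(targets="20 0 0 0.5 0; 20 0 0 1 0; 20 0 0 1 0; 20 0 0 1 0; 20 0 0 1 0; 20 0 0 0 0; 20 0 0 0 0")

```text
clock: 84.88
position: [0.6292, -0.1298, 0.2928]
tool_rot: [0.754, 0.657, -0.0, 0.0]
wrist_force: [0.1, 0.6, 0.1]
opening: 0.0256
```

```bash
python3 - <<'E'
from h import *
s=get_state();p=s["position"];t=np.array([.5908,.1765,.27]);print(p,s["opening"],t-p,(t-p)/.025/13)
save("scene","ah.png",(190,110,130,95),6)
E
```

```text
[ 0.62915312 -0.12982786  0.2928475 ] 0.025594325280309825 [-0.03835312  0.30632786 -0.0228475 ] [-0.11800959  0.94254727 -0.0703    ]
```

View pics/ah.png

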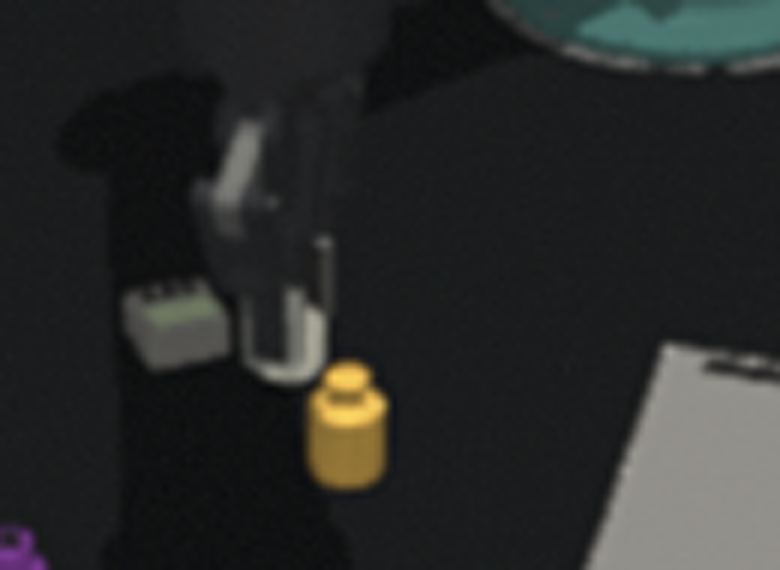

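Request:
arm_command(targets="20 -0.118 0.9425 0 0; 20 -0.118 0.9425 0 0; 20 -0.118 0.9425 0 0; 20 -0.118 0.9425 0 0; 20 -0.118 0.9425 0 0; 20 -0.118 0.9425 0 0; 20 -0.118 0.9425 0 0; 20 -0.118 0.9425 0 0; 20 -0.118 0.9425 0 0; 20 -0.118 0.9425 0 0; 20 -0.118 0.9425 0 0; 20 -0.118 0.9425 0 0")

```text
clock: 86.42
position: [0.5936, 0.1537, 0.2916]
tool_rot: [0.754, 0.657, -0.001, -0.001]
wrist_force: [-0.3, 1.1, -0.1]
opening: 0.0255
```

Request:
arm_command(targets="20 -0.118 0.9425 0 0; 20 0 0 0 0; 20 0 0 -0.5 0; 20 0 0 -0.35 0; 20 0 0 0 0; 20 0 0 0 0")

```text
clock: 87.18
position: [0.5913, 0.1762, 0.2714]
tool_rot: [0.754, 0.657, -0.0, -0.0]
wrist_force: [-0.7, 0.8, 0.3]
opening: 0.0253
```

```bash
python3 - <<'E'
from h import *
s=get_state();p=s["position"];print(p,s["tool_rot"])
z=p[2]-.1805;h=hole(2)
overlay("scene","ai.png",(300,110,130,95),6,[(h[0],h[1],.08,.0085,(0,0,255)),(h[0],h[1],.066,.012,(0,0,255)),(p[0],p[1],z,.0135,G),(p[0],p[1],z+.018,.0135,G)])
E
```

```text
[0.59128244 0.17619325 0.27136463] [ 7.54301565e-01  6.56528100e-01 -4.25180947e-05 -2.29493982e-05]
```

View pics/ai.png

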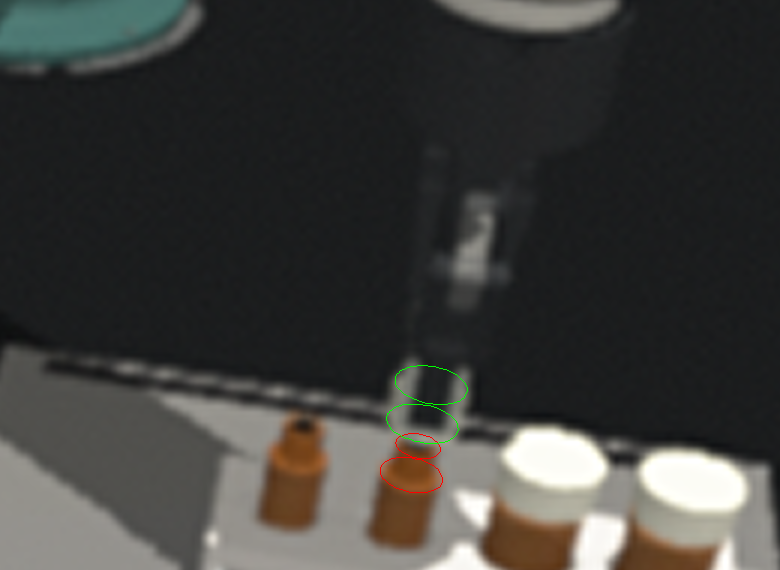

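Request:
arm_command(targets="20 -0.01 -0.03 -0.2 0; 20 0 0 -0.2 0; 20 0 0 -0.14 0; 20 0 0 0 0")

```text
clock: 87.72
position: [0.5907, 0.1759, 0.2575]
tool_rot: [0.754, 0.657, -0.0, -0.0]
wrist_force: [1.1, -0.5, 0.5]
opening: 0.0258
```

Request:
arm_command(targets="20 0 0 -0.1 0; 20 0 0 -0.1 0; 20 0 0 0 0")

```text
clock: 88.1
position: [0.5908, 0.1758, 0.2527]
tool_rot: [0.754, 0.657, -0.0, -0.0]
wrist_force: [-0.8, 0.1, -0.5]
opening: 0.0253
```

Request:
arm_command(targets="20 0 0 -0.1 0; 20 0 0 -0.04 0; 20 0 0 0 0")

```text
clock: 88.48
position: [0.5908, 0.1759, 0.2493]
tool_rot: [0.754, 0.657, -0.0, -0.0]
wrist_force: [0.5, -0.1, 0.5]
opening: 0.0253
```

Request:
arm_command(targets="20 0 0 -0.06 0; 20 0 0 0 0")

```text
clock: 88.72
position: [0.5911, 0.1763, 0.249]
tool_rot: [0.754, 0.657, 0.001, 0.0]
wrist_force: [-0.9, -0.0, 5.7]
opening: 0.0253
```

Request:
arm_command(targets="20 0 0 -0.03 0; 20 0 0 0 0")

```text
clock: 88.98
position: [0.5913, 0.1765, 0.249]
tool_rot: [0.754, 0.657, 0.001, 0.001]
wrist_force: [-1.3, 0.3, 9.6]
opening: 0.0253
```

Request:
arm_command(targets="40 0 0 0 0; 40 0 0 0 0; 40 0 0 0.5 0; 40 0 0 1 0; 40 0 0 1 0; 40 -0.0925 -0.965 0 0; 40 -0.0925 -0.965 0 0; 40 -0.0925 -0.965 0 0; 40 -0.0925 -0.965 0 0; 40 -0.0925 -0.965 0 0; 40 -0.0925 -0.965 0 0; 40 -0.0925 -0.965 0 0")

```text
clock: 90.48
position: [0.5746, 0.0063, 0.3104]
tool_rot: [0.754, 0.657, 0.0, 0.0]
wrist_force: [0.6, -0.5, -0.2]
opening: 0.0399
```

Request:
arm_command(targets="40 -0.0925 -0.965 0 0; 40 -0.0925 -0.965 0 0; 40 -0.0925 -0.965 0 0; 40 -0.0925 -0.965 0 0; 40 -0.0925 -0.965 0 0; 40 -0.0925 -0.965 0 0; 40 -0.0925 -0.965 0 0; 40 -0.0925 -0.965 0 0; 40 -0.0925 -0.965 0 0; 40 -0.0925 -0.965 0 0; 40 -0.0925 -0.965 0 0; 40 -0.0925 -0.965 0 0")

```text
clock: 91.98
position: [0.5469, -0.2833, 0.3105]
tool_rot: [0.754, 0.657, 0.0, 0.0]
wrist_force: [0.8, -0.4, -0.7]
opening: 0.0397
```

Request:
arm_command(targets="40 -0.0925 -0.965 0 0; 40 0 0 -0.8 0; 40 0 0 -0.8 0; 40 0 0 -0.8 0; 40 0 0 0 0; 40 0 0 0 0")

```text
clock: 92.72
position: [0.5451, -0.306, 0.2498]
tool_rot: [0.754, 0.657, 0.0, 0.0]
wrist_force: [-0.5, 0.3, 0.8]
opening: 0.0402
```

```bash
python3 - <<'E'
from h import *
s=get_state();print(s["position"],s["wrist_force"])
im=get_image("scene");print(fitobj("scene",im,"cap_small",.542,-.306))
save("scene","aj.png",(130,90,130,95),6);save("scene","aj2.png",(320,130,130,95),6)
E
```

```text
[ 0.54506873 -0.30599504  0.24976335] [-0.52059535  0.27810514  0.8230158 ]
(array([ 0.5434263 , -0.30477708]), np.float64(0.17834394904458598))
```

View pics/aj.png

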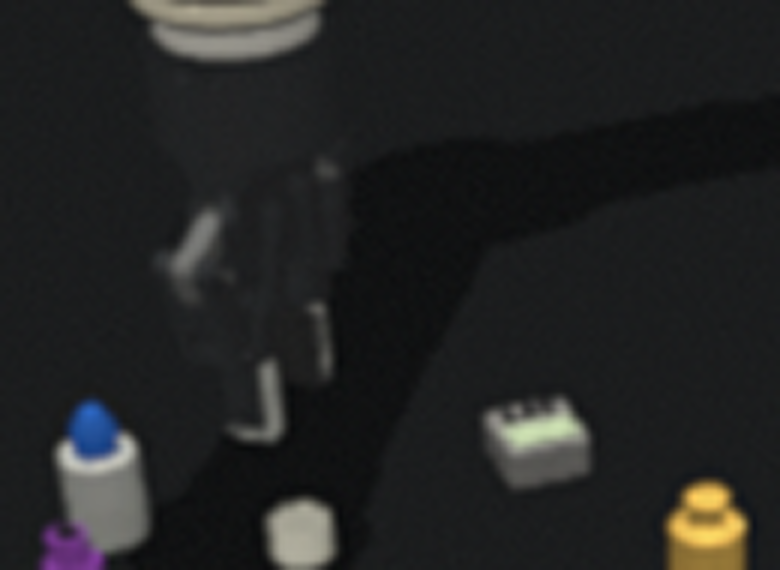

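View pics/aj2.png

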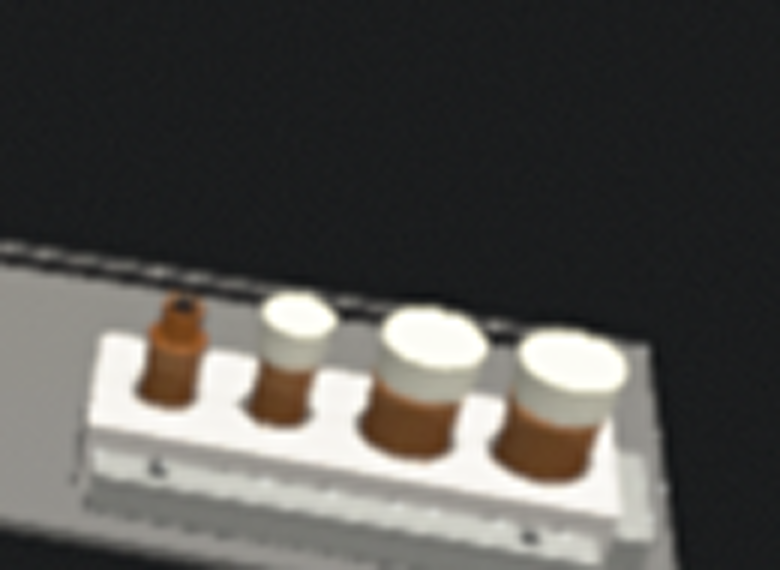

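Three capped. Grasp the last small cap (z 0.2498 → 0.1805).

Request:
arm_command(targets="40 0 0 -0.8 0; 40 0 0 -0.8 0; 40 0 0 -0.6 0; 40 0 0 -0.4 0; 40 0 0 -0.17 0; 40 0 0 0 0; 40 0 0 0 0")

```text
clock: 93.75
position: [0.5449, -0.3067, 0.181]
tool_rot: [0.754, 0.657, 0.0, 0.0]
wrist_force: [-0.4, -0.1, -1.0]
opening: 0.0402
```

Request:
arm_command(targets="20 0 0 0 0; 20 0 0 0 0; 20 0 0 0 0; 20 0 0 0 0")

```text
clock: 94.25
position: [0.5449, -0.3068, 0.1812]
tool_rot: [0.754, 0.657, 0.0, 0.001]
wrist_force: [-0.7, 0.2, 5.6]
opening: 0.0254
```

Request:
arm_command(targets="20 0 0 0.5 0; 20 0 0 1 0; 20 0 0 1 0; 20 0 0 1 0; 20 0 0 1 0; 20 0 0 0 0; 20 0 0 0 0")

```text
clock: 95.12
position: [0.5442, -0.3066, 0.2924]
tool_rot: [0.754, 0.657, -0.0, -0.0]
wrist_force: [-0.1, -0.4, -0.4]
opening: 0.0251
```

```bash
python3 - <<'E'
from h import *
s=get_state();p=s["position"];t=np.array([.585,.1317,.27]);print(p,s["opening"],t-p,(t-p)/.025/18)
save("scene","ak.png",(130,90,130,95),6)
E
```

```text
[ 0.5441794  -0.30664277  0.29239762] 0.025065357366537203 [ 0.0408206   0.43834277 -0.02239762] [ 0.09071244  0.97409505 -0.04977249]
```

View pics/ak.png

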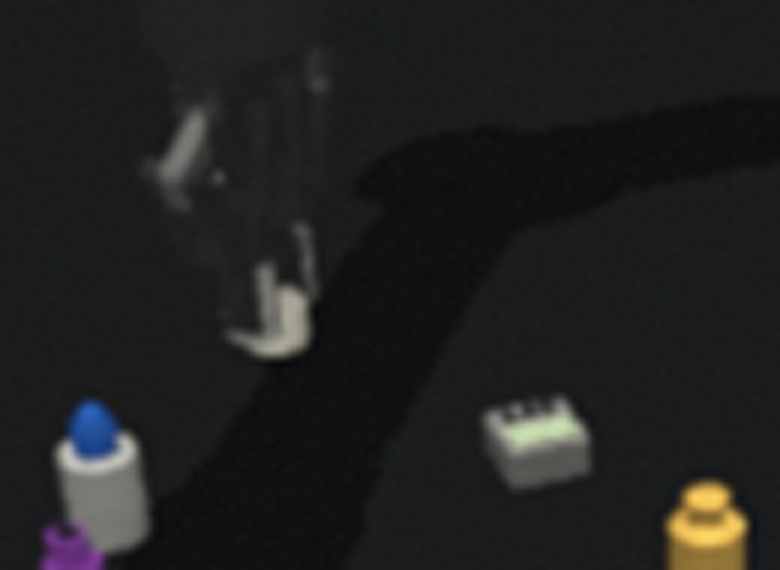

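Request:
arm_command(targets="20 0.0907 0.974 0 0; 20 0.0907 0.974 0 0; 20 0.0907 0.974 0 0; 20 0.0907 0.974 0 0; 20 0.0907 0.974 0 0; 20 0.0907 0.974 0 0; 20 0.0907 0.974 0 0; 20 0.0907 0.974 0 0; 20 0.0907 0.974 0 0; 20 0.0907 0.974 0 0; 20 0.0907 0.974 0 0; 20 0.0907 0.974 0 0")

```text
clock: 96.68
position: [0.5715, -0.0136, 0.2918]
tool_rot: [0.754, 0.657, -0.001, -0.001]
wrist_force: [0.1, -0.4, -0.1]
opening: 0.0253
```

Request:
arm_command(targets="20 0.0907 0.974 0 0; 20 0.0907 0.974 0 0; 20 0.0907 0.974 0 0; 20 0.0907 0.974 0 0; 20 0.0907 0.974 0 0; 20 0.0907 0.974 0 0; 20 0 0 0 0; 20 0 0 -0.5 0; 20 0 0 -0.35 0; 20 0 0 0 0; 20 0 0 0 0")

```text
clock: 98.05
position: [0.5855, 0.1313, 0.2716]
tool_rot: [0.754, 0.657, -0.0, -0.0]
wrist_force: [-0.2, 1.0, -0.9]
opening: 0.0249
```

```bash
python3 - <<'E'
from h import *
s=get_state();p=s["position"];print(p,s["tool_rot"])
z=p[2]-.1808;h=hole(3)
overlay("scene","al.png",(280,110,130,95),6,[(h[0],h[1],.08,.0085,(0,0,255)),(h[0],h[1],.066,.012,(0,0,255)),(p[0],p[1],z,.0135,G),(p[0],p[1],z+.018,.0135,G)])
E
```

```text
[0.58551756 0.13125951 0.2716223 ] [ 7.54278301e-01  6.56554829e-01 -3.66950029e-05 -1.14182723e-05]
```

View pics/al.png

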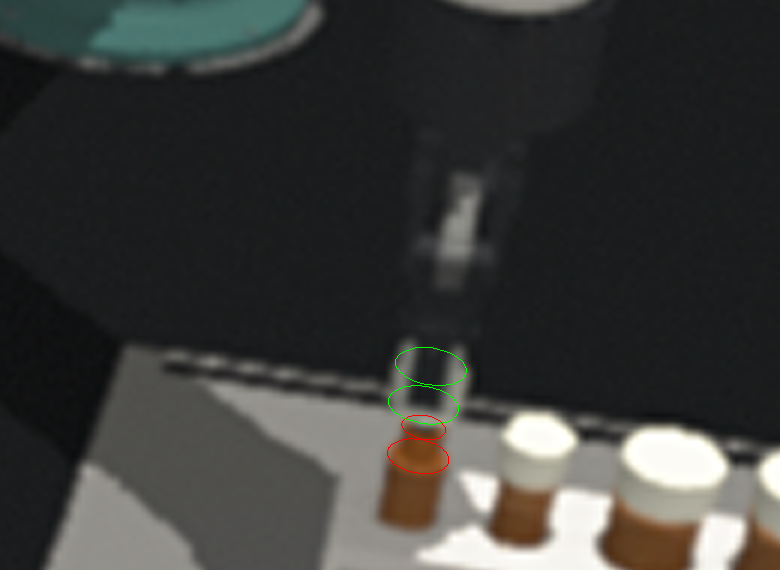

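Request:
arm_command(targets="20 -0.01 0 -0.2 0; 20 0 0 -0.2 0; 20 0 0 -0.14 0; 20 0 0 0 0")

```text
clock: 98.6
position: [0.585, 0.1317, 0.2577]
tool_rot: [0.754, 0.657, -0.0, -0.0]
wrist_force: [0.4, -0.4, 0.0]
opening: 0.0254
```

Request:
arm_command(targets="20 0 0 -0.1 0; 20 0 0 -0.1 0; 20 0 0 0 0")

```text
clock: 98.98
position: [0.5851, 0.1316, 0.253]
tool_rot: [0.754, 0.657, -0.0, -0.0]
wrist_force: [-0.5, 0.5, -1.0]
opening: 0.0253
```

Request:
arm_command(targets="20 0 0 -0.1 0; 20 0 0 -0.04 0; 20 0 0 0 0")

```text
clock: 99.35
position: [0.5851, 0.1317, 0.2496]
tool_rot: [0.754, 0.657, -0.0, -0.0]
wrist_force: [0.9, -0.5, 0.5]
opening: 0.025
```

Request:
arm_command(targets="20 0 0 -0.06 0; 20 0 0 0 0")

```text
clock: 99.6
position: [0.5855, 0.1321, 0.2493]
tool_rot: [0.754, 0.657, 0.001, 0.0]
wrist_force: [0.6, -0.0, 6.1]
opening: 0.0249
```

Request:
arm_command(targets="40 0 0 0 0; 40 0 0 0 0; 40 0 0 0.5 0; 40 0 0 1 0; 40 0 0 1 0; 40 -0.5 -1 0 0; 40 -0.5 -1 0 0; 40 -0.5 -1 0 0; 40 -0.5 -1 0 0; 40 -0.5 -1 0 0; 40 -0.5 -1 0 0; 40 -0.5 -1 0 0")

```text
clock: 101.1
position: [0.4973, -0.044, 0.3115]
tool_rot: [0.754, 0.657, 0.0, 0.0]
wrist_force: [-0.4, -0.1, 0.0]
opening: 0.0398
```

Request:
arm_command(targets="40 0 -1 0.5 0; 40 0 -1 0.5 0; 40 0 -1 0.5 0; 40 0 -1 0 0; 40 0 -1 0 0; 40 0 -1 0 0; 40 0 0 0 0; 40 0 0 0 0")

```text
clock: 102.1
position: [0.4977, -0.1923, 0.3486]
tool_rot: [0.754, 0.657, 0.0, -0.0]
wrist_force: [-0.4, 0.5, 0.0]
opening: 0.0398
```

```bash
python3 - <<'E'
from h import *
print(get_state()["position"],get_state()["clock"])
for n in("top","scene"):
    im=get_image(n);print(n,"deck",fitdeck(n,im,DD))
overlay("top","am.png",(65,155,165,115),4,[]);overlay("scene","am2.png",(280,150,165,110),4,[]);save("top","am3.png",None,1)
E
```

```text
[ 0.4977069  -0.19233329  0.34858905] 102.1
top deck (array([ 0.59434004,  0.20360862, -0.13430945]), np.float64(0.013055603681948504))
scene deck (array([ 0.59191228,  0.20383689, -0.13292264]), np.float64(0.030235932612218748))
```

View pics/am.png

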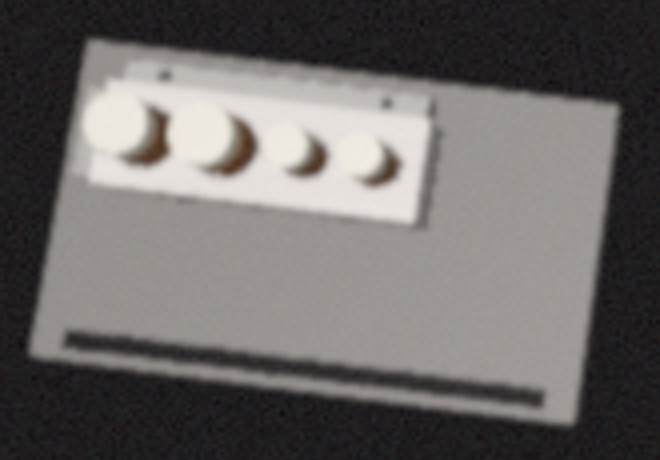

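View pics/am2.png

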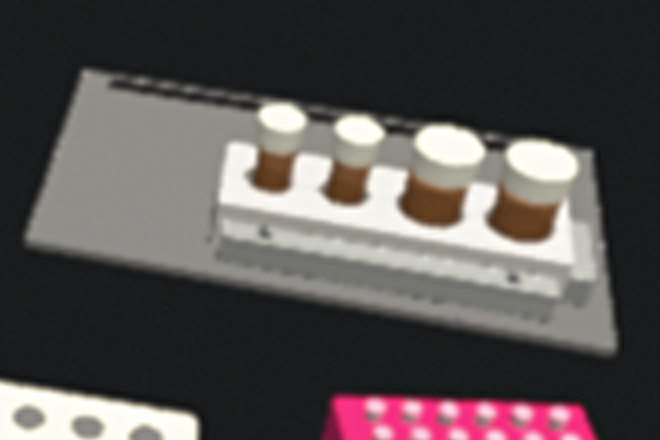

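View pics/am3.png

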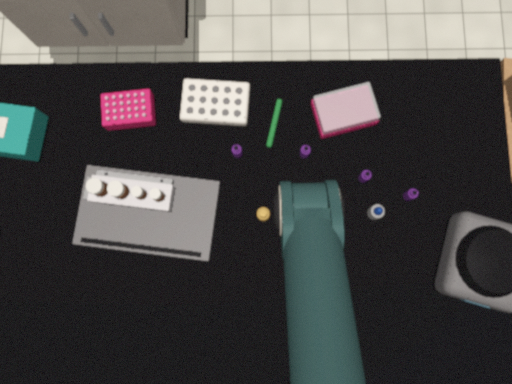

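```bash
python3 - <<'E'
from h import *
from scipy.ndimage import map_coordinates
D=(.5944,.2036,-.1343)
def edge(n,g,fx,rng,lo,hi):
    out=[]
    for t in rng:
        o=np.linspace(-.008,.008,65)
        P=np.array([[*boxpts(*D,[fx(t,k)[0]],[fx(t,k)[1]],[0])[0][:2],fx(t,k)[2]] for k in o])
        uv=proj(n,P);v=map_coordinates(g,[uv[:,1],uv[:,0]],order=1)
        w=cv2.GaussianBlur(v.reshape(1,-1),(9,1),0)[0];gr=np.abs(np.gradient(w));out.append(o[np.argmax(gr)]*1e3)
    return np.round(out,1)
for n in("top","scene"):
    g=gray(n).astype(np.float32)
    # inward positive
    if n=="top":
        print("near face offset mm",edge(n,g,lambda t,k:(-.032+k,t,.04),np.linspace(-.09,.09,13),0,0))
    print("right end offset",edge(n,g,lambda t,k:(t,-.1+k,.04),np.linspace(-.025,.025,7),0,0))
    print("far top edge",edge(n,g,lambda t,k:(.032+k,t,.04),np.linspace(-.09,.09,13),0,0))
E
```

```text
near face offset mm [ 0.8 -0.5 -0.3  0.3  0.  -0.7 -0.3  0.3  0.8 -0.7 -0.3  0.3  0.8]
right end offset [-0.5 -1.5 -0.3 -1.3 -0.3 -1.3 -0.3]
far top edge [1.2 1.7 0.5 1.  1.5 1.5 0.5 1.  1.5 2.  2.  1.2 1.2]
right end offset [-0.5  0.3 -1.  -0.3 -1.3 -0.3  0.3]
far top edge [1.2 1.2 2.5 1.7 2.5 2.  1.2 1.  3.5 2.8 2.  0.  4. ]
```

```bash
python3 -c "
from bench import *
print(job_done())"
```

```text
the job is handed in; nothing more can be done
None
```

I pushed the empty block flush against both stops. Then I stood all four amber vials in holes of their size and capped each one. The job was handed in at about 102 s of the 210 s, with the arm clear of everything.

- **Block:** I pushed it to the far stop, then to the left stop, each time until the force rose to about 21 N. In the last top picture its near face lay within about 0.8 mm of the flush line and it looked square. The right end read about 0.7 mm off, which suggests the block could be slightly short of the left stop. That is within my measuring error, and both the push force and the scene picture said it was touching, so I did not push it again.
- **Vials and caps:** Every vial reached its hole floor and every cap its neck, each shown by a contact force of about 3 to 10 N. The last pictures show all four upright and capped.
- **Knocked cap:** One large cap was knocked about 5 cm partway through. I measured its new place and used it.
- **My slip:** When fetching that cap I got one x-shift wrong, and a finger pressed on its top with about 22 N. The cap did not move, and I picked it up normally afterwards.
- **Bystanders:** I touched none of them. The dropper, weight and marker look unmoved in the last top picture. The arm hid the timer there, and it was last seen in place shortly before.

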